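# Roll out the bad conveyor roller

## Task

Three conveyor rollers lie on the flat plate, their blue stripes on top. Press lightly on each from above and, keeping that light pressure (5 to 10 N; the plate must never take more than 25 N), roll it a quarter turn away from the robot, until the stripe has come round from the top to the far side, feeling for lift, and leave it lying there; do all three. Then put the one that lifts into the red bin, leave the two true ones on the plate, and do not disturb the other things on the table.

Things in the scene. Friction and masses are not known exactly. Their poses are not given: they have to be found in the camera images.
- plate_top (a point): flat dark grey inspection plate fixed to the table, 250 mm (its x, away from the robot) by 370 mm (its y), 20 mm thick, with blue lips 6 mm high along its near and far edges; point at the middle of its flat top face, z up. The rollers lie side by side, 120 mm apart along its y, about 48 mm to the near side of this point
- roller_a_center (a point): one of three like-looking white conveyor rollers on the plate: plastic cylinder 36 mm in diameter, 90 mm long, 0.16 to 0.26 kg. Point at its centre, on its axis. Its own y runs along the roller (parallel to the plate's y within 0.05 rad at the start); its own z points to a thin blue stripe along it, on top at the start. It rolls without slip under a finger pressed on it from above, and stays where it is left
- roller_b_center (a point): another such roller, same size, point and axes as roller a. Exactly one of a, b, c (not told which) has a blister along its underside, hidden from above: as it is rolled away from the robot under constant pressure its top rises smoothly by about 2.8 mm, most at 1.0 rad of turn, then sinks (here it tends to run on by itself); the tops of the true ones stay 36 mm above the plate. The crown of a roller is the highest point of its skin
- roller_c_center (a point): the third such roller, same size, point and axes as roller a. A quarter turn is 28 mm of roller travel; fingertips pressed on top travel twice as far, 57 mm, and so move 28 mm forward relative to the roller: begin behind its top, end ahead of it. Stiff: roll slowly, at 10 to 15 mm/s. The crown lies 18 mm from the axis of a true roller, 20.8 mm from that of the blistered one; it is not measured
- reject_bin_in (a point): open red plastic bin fixed to the table, 170 mm (its x) by 150 mm (its y) outside, walls 4 mm thick and 50 mm high; point at the centre of its inner floor (4 mm above the table), z up. A like white tray stands on the other side of the plate: it is not for this job
Not all that is in view belongs to the job. Leave any pink or turquoise look-alike of the part that bears roller_b_center alone.

How it is judged:
By the outcome, as a careful person would: the job done as asked, in the order asked, and still so for the second after the job is handed in, with the robot touching nothing.
It also fails if it takes over 72 s, if anything falls off the work surface, if the arm or the gripper's body presses on something with over 40 N, if the wrist force passes 120 N, or if a joint passes its speed limit or range.

## Robot

A 7-joint arm with a two-finger parallel gripper is mounted at the origin on the work surface. World frame = base frame: x ahead of the robot, y to its left, z up, the work surface at z = 0. Lengths are in m, angles in rad, forces in N, time in s.
With the tool pointing down it reaches from about 0.35 to 0.9 m from the base axis. Payload 8.1 kg.
Tool frame: the origin (TCP) lies midway between the tips of the shut fingers; the grasp point (between the pads) lies 19 mm behind it; z points along the fingers, x is the direction in which the jaws open and shut, and the axes are right-handed (so a half turn about z gives the same grasp; the last joint's range is limited). The gripper opens to 92 mm and grips with 3 to 60 N. Pads are 19 mm wide; open, the fingers measure 130 mm over their backs; the gripper's body (75 mm by 190 mm) begins 47 mm behind the grasp point.
Start: joints at [-1.288, 0.434, 0.025, 1.573, -0.012, 1.134, -0.075], TCP at [0.235, 0.579, 0.189] pointing down, gripper open.
Joint ranges: [-2.62, 2.62], [-0.44, 2.09], [-1.27, 1.32], [0.08, 2.57], [-1.32, 4.46], [0.12, 2], [-2.74, 2.74]. Speed limits (rad/s): [2.22, 2.22, 3.01, 3.01, 3.14, 3.14, 3.14].

## Interface

Orientations are given as a rotation vector (axis times angle).
In Python, from cell import arm gives the robot as it stands. The module is installed in compiled form; this text tells all that it offers.
- The arm moves only by the tool play_rows, never from a script. Its argument "motion" is a list of rows, each a list of 7 numbers: the gripper's target within -1 to 1 (fully open at 1, half-way at 0, shut at -1), then the shift along the tool's x, y, z in mm, then the turn, a rotation vector about the tool's x, y, z in rad. In form: [[claw, tx, ty, tz, ax, ay, az], ...]. A call has 1 to 10 rows; each row is the pose to reach, as a shift and turn from the pose measured when the call began, along the tool's axes at that moment; what a row does not reach only later rows make up. A row lasts 1/10 s, in which the tool goes at most 50 mm and 8.59 degrees, less where a joint would pass 70% of its speed; a pose out of reach is approached as far as the arm can. A call with a gripper value outside its range is refused whole. The fingers move at their own pace and stop on an object; "force" is the grip in N (left out, the last holds). Time passes only in rows, so rows that repeat a pose let the fingers close. It gives the time, the measured TCP pose, the force and the opening at its end, in the units of the state.
- arm.observe(): the state, without advancing time (a new reading comes with each control period).
- arm.get_image(name): name is "scene" or "top"; returns a dict with "img" (420x560x3 uint8, blue, green, red), "depth" (420x560 float32, m along the optical axis (not along the pixel's ray), 0 where there is no reading), "K" (3x3 intrinsics, pixels), "rvec" (rotation vector, rad) and "tvec" (3), from world to camera coordinates, as OpenCV has them. Camera axes: x right, y down, z forward; pixel columns grow to the right and rows downward; lengths in m; the calibration is good to about 2 mm. A picture is of the moment at which its call begins.
- arm.sign_off(): hands the job in, once; it reports no verdict.
Trained networks look in a picture, given as the dict that the camera call returned (one of the last four; its "shot" number tells which), for a name from the list of things; names that differ only in an ending like _2 or _b are one class to them, and where a whole thing is asked for, a point or a joint stands for the part that bears it (a point fixed in the world has none). Each returns a list of dicts, best first, with "score" (0 to 1); they miss things now and then, are a little off and sometimes report something else, mostly with a low value. They report only what shows in the picture. A call takes as long as a camera call. They do not tell look-alikes from the thing itself.
- arm.look_for(picture, query): "box" ([left, top, width, height] as shares, 0 to 1, of the picture: columns of its width, rows of its height, round what is visible of it).
The state is a dict: "clock": time; "joints": joint angles; "dq": joint speeds; "joint_efforts": joint torques, N m; "position": TCP position; "ee_rot": TCP orientation; "force": force on the tool from outside, world axes, zero at the start; "ft_torque": the same for the moment, N m; "width": opening from 0.0 (shut) to 1.0 (fully open).
Only numpy, scipy, OpenCV 4.12 (cv2) and the standard library are available. Lean on these libraries where they do the work, as an engineer would, in place of code of your own. Each camera call takes 0.05 s, during which the arm holds its last target. There are 200 camera calls.

## Working session

There is one attempt and no reset: what is moved stays moved. The work goes in short steps, Python scripts to look and compute and a tool call to move; the robot and the scene stay as the last step left them, time stands still between calls to the robot, and variables do not carry over. Pictures are saved under pics/ and viewed, on a budget of 10 in all, crops included, one or two more only if the job needs it, and the job is handed in when it is done.

Besides the shell and the picture viewer there is one more tool, called after "Request:" in YAML: its name, and indented under it one key for each argument. play_rows: Moves the arm, as the interface text tells. Its arguments: {"type":"object","properties":{"motion":{"type":"array"},"force":{"type":"number"}},"required":["motion"]}

```bash
mkdir -p pics; cat > h.py <<'E'
import numpy as np, cv2
from cell import arm
from scipy.spatial.transform import Rotation as R
def cloud(p):
    d=p["depth"]; h,w=d.shape; u,v=np.meshgrid(np.arange(w),np.arange(h))
    K=p["K"]; c=np.stack([(u-K[0,2])/K[0,0]*d,(v-K[1,2])/K[1,1]*d,d],-1)
    M=cv2.Rodrigues(np.array(p["rvec"]))[0]
    W=(c-np.array(p["tvec"]).ravel())@M
    W[d==0]=np.nan
    return W
E
python3 - <<'E'
from h import *
s=arm.observe(); print(s)
a=arm.get_image("scene"); b=arm.get_image("top")
cv2.imwrite("pics/s.png",a["img"]); cv2.imwrite("pics/t.png",b["img"])
np.savez("t0.npz",img=b["img"],W=cloud(b)); np.savez("s0.npz",img=a["img"],W=cloud(a))
for n in ["roller_a_center","plate_top","reject_bin_in"]:
    for p in (a,b):
        print(n,[(round(r["score"],2),(np.array(r["box"])*[560,420,560,420]).round().tolist()) for r in arm.look_for(p,n)])
E
```

```text
{'clock': 0.0, 'joints': array([-1.28760438,  0.43519937,  0.02501465,  1.57407325, -0.01159063,
        1.13398919, -0.07508572]), 'dq': array([-0.00096044, -0.0005668 , -0.00085183,  0.00067557,  0.00024441,
        0.00224338, -0.00056356]), 'joint_efforts': array([-6.43195872e-04, -6.67853451e+01,  9.84845795e-01, -3.14476132e+01,
       -6.04025018e-02,  4.26907022e-02,  1.47190449e-04]), 'position': array([0.23505898, 0.57851931, 0.18856939]), 'ee_rot': array([ 2.60535810e+00,  1.75372105e+00, -1.82998620e-03]), 'force': array([ 0.88825681, -0.39352558, -0.54551108]), 'ft_torque': array([ 0.02341917, -0.03526486, -0.00760259]), 'width': 0.9978682439843932}
roller_a_center [(0.87, [261.0, 202.0, 36.0, 39.0])]
roller_a_center [(0.92, [253.0, 205.0, 36.0, 15.0])]
plate_top [(0.73, [204.0, 153.0, 179.0, 167.0])]
plate_top [(0.6, [207.0, 149.0, 137.0, 101.0])]
reject_bin_in [(0.97, [329.0, 90.0, 87.0, 70.0])]
reject_bin_in [(0.65, [108.0, 170.0, 67.0, 66.0])]
```

View pics/t.png

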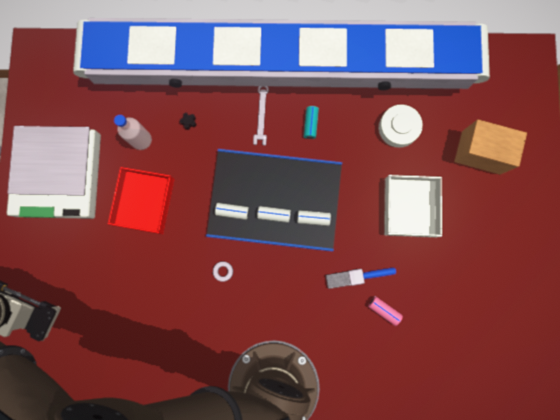

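View pics/s.png

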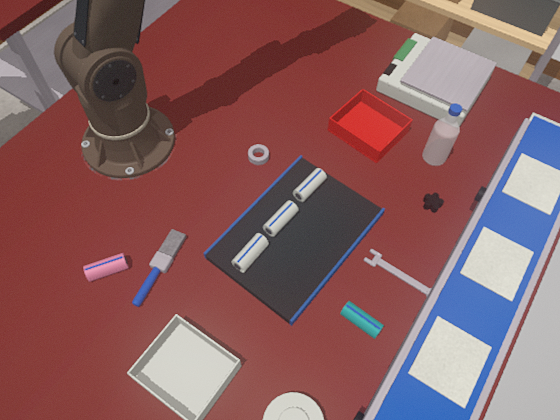

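Top view: the rollers are at about (232,211), (274,214) and (314,217) on the plate. The red bin is at (140,200) and the white tray at (413,206). Possible mix-ups are the pink roller at (386,310) and the turquoise one at (311,121), both off the plate and not to be touched. I'll measure positions next, with a close crop.

```bash
python3 - <<'E'
from h import *
out=[]
for f in ("t0","s0"):
    z=np.load(f+".npz"); img=z["img"].astype(int); W=z["W"]
    X,Y,Z=W[...,0],W[...,1],W[...,2]
    B,G,Rr=img[...,0],img[...,1],img[...,2]
    print(f)
    # plate lips -> blue ; plate face
    hsv=cv2.cvtColor(z["img"],cv2.COLOR_BGR2HSV)
    roi=(X>0.3)&(X<0.75)&(np.abs(Y)<0.3)
    plate=(hsv[...,2]<75)&(hsv[...,1]<90)&roi&(Z>0.01)&(Z<0.03)
    n,l,st,c=cv2.connectedComponentsWithStats(plate.astype(np.uint8))
    k=1+np.argmax(st[1:,4]); m=l==k
    hull=cv2.convexHull(np.stack([X[m],Y[m]],-1).astype(np.float32))
    r=cv2.minAreaRect(hull); print("plate",st[k],r,"z",np.median(Z[m]))
    white=(hsv[...,1]<70)&(hsv[...,2]>110)&roi&(Z>0.025)&(Z<0.075)
    n,l,st,c=cv2.connectedComponentsWithStats(white.astype(np.uint8) if 0 else (roi&(Z>0.034)&(Z<0.075)&(X>0.4)&(np.abs(Y)<0.26)).astype(np.uint8))
    for i in range(1,n):
        if st[i,4]<60: continue
        m=l==i; P=np.stack([X[m],Y[m]],-1).astype(np.float32)
        print(st[i],"rect",[np.round(q,4) for q in cv2.minAreaRect(P)],"z98",np.percentile(Z[m],[50,95]).round(4),"med",np.median(P,0).round(4))
    red=(Rr>180)&(G<60)&(B<60)&(X>.3)&(Y>0.1)
    P=np.stack([X[red],Y[red]],-1).astype(np.float32); print("red",red.sum(),cv2.minAreaRect(P),np.percentile(Z[red],[5,50,98]))
    cv2.imwrite(f"pics/{f}c.png",cv2.resize(z["img"][140:260,200:350] if f=="t0" else z["img"][150:300,200:390],None,fx=4,fy=4,interpolation=2))
E
```

```text
t0
plate [ 207  152  134   92 8042] ((0.5383456945419312, 0.008785471320152283), (0.36677876114845276, 0.24542470276355743), 84.50238037109375) z 0.01985467400130285
[216 203  33  16 398] rect [array([0.4978, 0.1275]), array([0.0914, 0.0356]), np.float64(83.0276)] z98 [0.0527 0.0586] med [0.4967 0.1268]
[258 206  33  16 394] rect [array([0.4916, 0.007 ]), array([0.0929, 0.0359]), np.float64(83.511)] z98 [0.0528 0.0586] med [0.4894 0.0065]
[298 210  33  16 406] rect [array([ 0.4829, -0.1078]), array([0.0926, 0.0364]), np.float64(85.644)] z98 [0.0527 0.0587] med [ 0.4816 -0.1073]
red 2758 ((0.5306822657585144, 0.4063539505004883), (0.17342129349708557, 0.17785097658634186), 81.20480346679688) [-0.00055561  0.00442065  0.05212254]
s0
plate [  206   159   175   163 11646] ((0.5339699387550354, 0.007322549819946289), (0.3713045120239258, 0.24858766794204712), 84.60748291015625) z 0.01958847791496243
[292 168  34  33 520] rect [array([0.4962, 0.1287]), array([0.0948, 0.0375]), np.float64(82.6153)] z98 [0.0518 0.0579] med [0.4997 0.124 ]
[262 200  36  35 567] rect [array([0.4892, 0.0079]), array([0.0937, 0.036 ]), np.float64(81.8462)] z98 [0.0519 0.0574] med [0.4927 0.0024]
[231 233  37  38 638] rect [array([ 0.4807, -0.1077]), array([0.0926, 0.0366]), np.float64(85.7764)] z98 [0.0519 0.0571] med [ 0.4844 -0.1111]
[344 301  11  13  68] rect [array([ 0.7376, -0.0949]), array([0.0185, 0.0256]), np.float64(85.5358)] z98 [0.0359 0.0379] med [ 0.736  -0.0951]
red 1519 ((0.5223058462142944, 0.3967645764350891), (0.1524660885334015, 0.17197997868061066), 81.44860076904297) [0.00030041 0.00440654 0.05130199]
```

View pics/t0c.png

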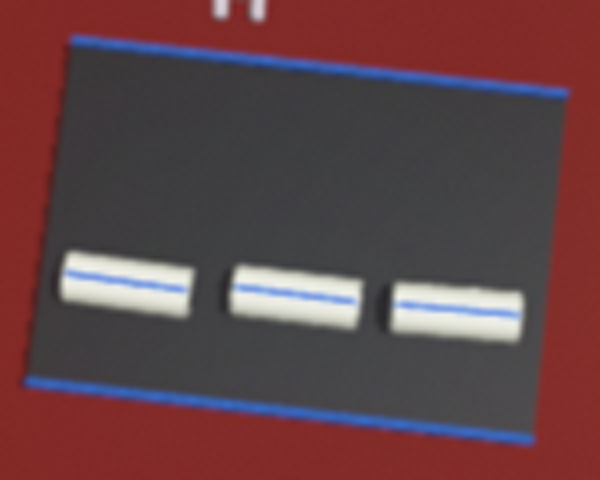

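Close crop: three white rollers with blue stripes on top, standing on the dark plate, each tilted a few degrees. They match the description, and the coloured look-alikes are off the plate. Next is the approach to the left one.

```bash
cat >> h.py <<'E'
C={1:(0.4970,0.1281,-7.0),2:(0.4903,0.0075,-6.5),3:(0.4818,-0.1077,-4.5)}
def row(x,y,z,yaw):
    s=arm.observe(); T=R.from_rotvec(s["ee_rot"]); 
    D=R.from_euler("z",yaw,degrees=True)*R.from_euler("x",180,degrees=True)
    t=T.inv().apply(np.array([x,y,z])-s["position"])*1000
    a=(T.inv()*D).as_rotvec()
    print("t",s["clock"],"pos",s["position"].round(4),"F",s["force"].round(2),"w",round(s["width"],3),"j",s["joints"].round(2))
    print("row",t.round(1).tolist(),a.round(3).tolist())
def at(i,dx,z,dy=0):
    x,y,w=C[i]; c,s=np.cos(np.radians(w)),np.sin(np.radians(w))
    row(x+c*dx-s*dy,y+s*dx+c*dy,z,w)
E
python3 -c "
from h import *
at(1,-0.014,0.110)"
```

```text
t 0.4 pos [0.2352 0.579  0.1892] F [0.21 0.31 0.15] w 1.001 j [-1.29  0.43  0.03  1.57 -0.01  1.13 -0.08]
row [-322.8, 398.7, 79.3] [0.0, 0.0, 1.307]
```

Request:
play_rows:
  motion:
    - [-1, -30, 38, 0, 0, 0, 0.13]
    - [-1, -65, 80, 0, 0, 0, 0.26]
    - [-1, -100, 120, 5, 0, 0, 0.39]
    - [-1, -130, 160, 10, 0, 0, 0.52]
    - [-1, -162, 200, 20, 0, 0, 0.65]
    - [-1, -194, 240, 30, 0, 0, 0.78]
    - [-1, -226, 280, 45, 0, 0, 0.91]
    - [-1, -258, 320, 60, 0, 0, 1.05]
    - [-1, -290, 360, 70, 0, 0, 1.18]
    - [-1, -323, 399, 79, 0, 0, 1.307]
  force: 20

```text
clock: 1.4
position: [0.4732, 0.1482, 0.1144]
ee_rot: [-3.135, 0.199, -0.001]
force: [0.3, -0.3, 0.1]
width: 0.18
```

```bash
python3 -c "
from h import *
at(1,-0.014,0.062)"
```

```text
t 1.4 pos [0.4732 0.1482 0.1144] F [ 0.27 -0.25  0.12] w 0.18 j [-0.76  0.32  0.44  2.   -0.18  0.85 -0.34]
row [12.1, 17.0, 52.4] [-0.0, -0.001, -0.005]
```

Request:
play_rows:
  motion:
    - [-1, 12, 17, 15, 0, 0, -0.005]
    - [-1, 12, 17, 30, 0, 0, -0.005]
    - [-1, 12, 17, 42, 0, 0, -0.005]
    - [-1, 12, 17, 49, 0, 0, -0.005]
    - [-1, 12, 17, 52, 0, 0, -0.005]
    - [-1, 12, 17, 52, 0, 0, -0.005]
    - [-1, 12, 17, 52, 0, 0, -0.005]

```text
clock: 2.1
position: [0.4832, 0.1304, 0.0628]
ee_rot: [-3.135, 0.19, -0.002]
force: [-0.3, 0.1, 0.2]
width: 0.004
```

```bash
python3 -c "
from h import *
at(1,-0.014,0.058)"
```

```text
t 2.1 pos [0.4832 0.1304 0.0628] F [-0.34  0.13  0.25] w 0.004 j [-0.68  0.4   0.41  2.05 -0.24  0.74 -0.25]
row [0.0, 0.6, 4.8] [-0.001, -0.001, 0.001]
```

Request:
play_rows:
  motion:
    - [-1, 0, 0, 2, 0, 0, 0]
    - [-1, 0, 0, 4, 0, 0, 0]
    - [-1, 0, 0, 5, 0, 0, 0]
    - [-1, 0, 0, 5.5, 0, 0, 0]
    - [-1, 0, 0, 5.5, 0, 0, 0]

```text
clock: 2.6
position: [0.4831, 0.1303, 0.0573]
ee_rot: [-3.135, 0.19, -0.002]
force: [-0.3, -0.7, -0.0]
width: 0.006
```

Request:
play_rows:
  motion:
    - [-1, 0, 0, 0.5, 0, 0, 0]
    - [-1, 0, 0, 1, 0, 0, 0]
    - [-1, 0, 0, 1.5, 0, 0, 0]
    - [-1, 0, 0, 1.5, 0, 0, 0]

```text
clock: 3.0
position: [0.4831, 0.1303, 0.0557]
ee_rot: [-3.135, 0.19, -0.001]
force: [-0.1, -0.5, -0.2]
width: 0.007
```

Request:
play_rows:
  motion:
    - [-1, 0, 0, 0.5, 0, 0, 0]
    - [-1, 0, 0, 1, 0, 0, 0]
    - [-1, 0, 0, 1, 0, 0, 0]

```text
clock: 3.3
position: [0.483, 0.1303, 0.0546]
ee_rot: [-3.135, 0.19, -0.001]
force: [-0.5, -0.1, -0.1]
width: 0.005
```

```bash
python3 -c "
from h import *
p=arm.get_image('scene'); cv2.imwrite('pics/a.png',cv2.resize(p['img'][90:240,230:400],None,fx=4,fy=4,interpolation=2))
W=cloud(p); m=(W[...,2]>.046)&(W[...,2]<.075)&(abs(W[...,0]-.48)<.06)&(abs(W[...,1]-.13)<.06)
for z in (.055,.058,.061,.066,.071):
  k=(abs(W[...,2]-z)<.002)&m; print(z,W[k][:,:2].min(0),W[k][:,:2].max(0),k.sum())
"
```

```text
0.055 [0.47891245 0.08305922] [0.51105696 0.17061153] 164
0.058 [0.48285564 0.08183902] [0.50647604 0.165499  ] 69
0.061 [0.49172928 0.08183902] [0.49728662 0.10082708] 3Traceback (most recent call last):
  File "<string>", line 6, in <module>
    k=(abs(W[...,2]-z)<.002)&m; print(z,W[k][:,:2].min(0),W[k][:,:2].max(0),k.sum())
                                        ~~~~~~~~~~~~~~^^^
    return umr_minimum(a, axis, None, out, keepdims, initial, where)
ValueError: zero-size array to reduction operation minimum which has no identity
```

View pics/a.png

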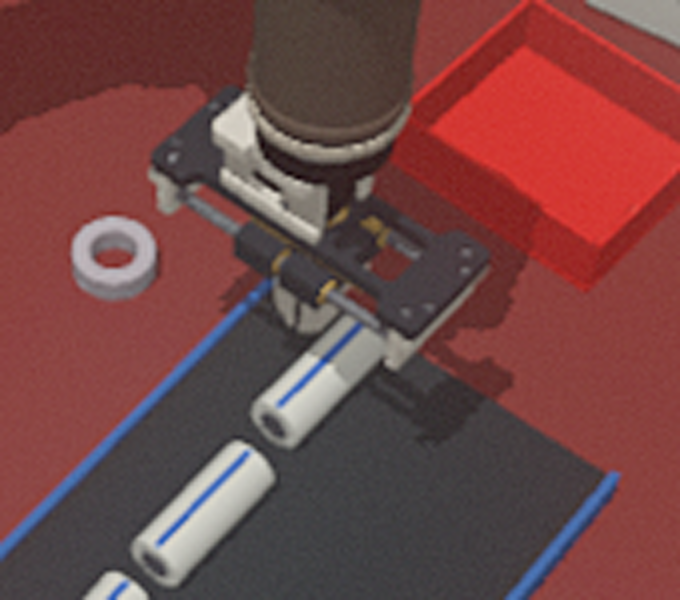

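The crop shows the shut fingertips at about (310,310), tapered, narrow and behind the roller. They aren't touching it at 54.6 mm, so the tips are thinner than 38 mm. I'll lift and measure their shape over the crown.

Request:
play_rows:
  motion:
    - [-1, 0, 0, -10, 0, 0, 0]
    - [-1, 0, 0, -30, 0, 0, 0]
    - [-1, 7, 0, -35, 0, 0, 0]
    - [-1, 14, 0, -35, 0, 0, 0]
    - [-1, 14, 0, -35, 0, 0, 0]
    - [-1, 14, 0, -35, 0, 0, 0]

```text
clock: 3.95
position: [0.4967, 0.1283, 0.089]
ee_rot: [3.136, -0.191, -0.0]
force: [0.4, 0.1, -0.2]
width: 0.005
```

```bash
python3 -c "
from h import *
at(1,0,.06)
p=arm.get_image('scene')
W=cloud(p); s=arm.observe()
L=R.from_rotvec(s['ee_rot']).inv().apply((W-s['position']).reshape(-1,3)).reshape(W.shape)*1000
m=(abs(L[...,0])<45)&(abs(L[...,1])<45)
for z in range(4,-80,-4):
  k=(abs(L[...,2]-z)<2)&m
  if k.sum(): print(z,'x',L[k][:,0].min().round(1),L[k][:,0].max().round(1),'y',L[k][:,1].min().round(1),L[k][:,1].max().round(1),k.sum())
K=p['K'];c=cv2.projectPoints(s['position'][None],np.array(p['rvec']),np.array(p['tvec']),K,None)[0].ravel();print(c)
u,v=c.astype(int); cv2.imwrite('pics/b.png',cv2.resize(p['img'][v-32:v+18,u-30:u+30],None,fx=10,fy=10,interpolation=2))
"
```

```text
t 3.95 pos [0.4967 0.1283 0.089 ] F [ 0.35  0.08 -0.21] w 0.005 j [-0.68  0.38  0.43  1.99 -0.22  0.81 -0.25]
row [0.3, 0.2, 29.0] [0.0, 0.0, 0.001]
-36 x -5.4 -3.7 y 9.1 10.7 2
-40 x -12.9 2.3 y 7.5 10.7 4
-44 x -4.7 8.7 y 8.5 13.8 6
-48 x -15.9 8.3 y 9.6 13.3 10
-52 x -16.0 15.0 y 8.4 11.9 17
-56 x -15.6 16.8 y -3.7 12.3 14
-60 x -15.3 16.6 y -5.2 12.5 19
-64 x -17.6 16.7 y 2.8 13.3 16
-68 x -6.6 16.7 y 1.0 12.3 5
-72 x -17.5 17.0 y 9.9 13.0 3
-76 x -16.7 19.1 y 7.3 12.7 5
[310.58649346 172.78941255]
```

View pics/b.png

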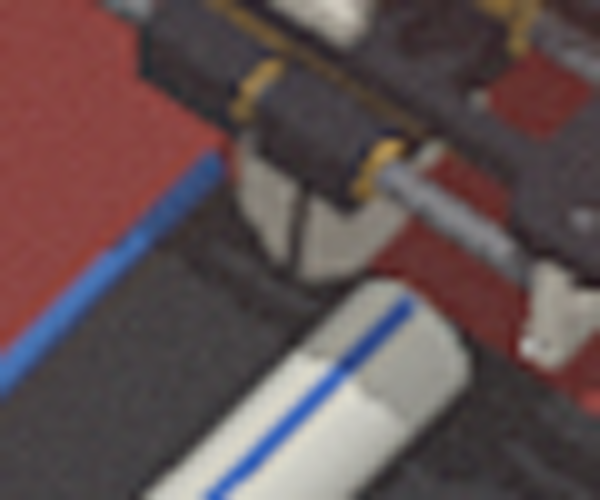

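The crop shows the shut fingers with their tips at about (300,278). The TCP projects lower, at about (306,328), so I'll check that numerically.

```bash
python3 -c "
from h import *
p=arm.get_image('scene'); s=arm.observe(); T=R.from_rotvec(s['ee_rot'])
f=lambda P: ((cv2.projectPoints(np.array(P,float).reshape(-1,3),np.array(p['rvec']),np.array(p['tvec']),p['K'],None)[0].reshape(-1,2)-[280,140])*10).round().tolist()
print('cam',(-cv2.Rodrigues(np.array(p['rvec']))[0].T@np.array(p['tvec']).ravel()))
print('roller top',f([.497,.128,.056]),'ends',f([[.497+.0055,.128+.0447,.056],[.497-.0055,.128-.0447,.056]]))
for z in (0,-10,-19,-30): print(z,f(s['position']+T.apply(np.array([[-8,9.5,z],[8,9.5,z],[0,0,z]])/1000)))
W=cloud(p)
for v in range(158,178): print(v,[ (round(float(W[v,u,2])*1000),) [0] if W[v,u,2]==W[v,u,2] else -1 for u in range(300,326,2)])
"
```

```text
cam [ 0.80841383 -0.50209871  1.05956063]
roller top [[298.0, 408.0]] ends [[411.0, 296.0], [182.0, 523.0]]
0 [[255.0, 334.0], [307.0, 370.0], [306.0, 327.0]]
-10 [[258.0, 310.0], [310.0, 345.0], [309.0, 303.0]]
-19 [[260.0, 287.0], [313.0, 323.0], [311.0, 281.0]]
-30 [[263.0, 260.0], [316.0, 296.0], [314.0, 253.0]]
158 [23, 21, 147, 153, 156, 200, 201, 210, 204, 207, 210, 209, 4]
159 [19, 22, 142, 149, 151, 154, 200, 205, 199, 204, 208, 208, 210]
160 [20, 20, 138, 142, 148, 151, 159, 201, 165, 158, 204, 210, 209]
161 [17, 19, 18, 138, 140, 149, 156, 198, 161, 147, -1, 205, 208]
162 [17, 21, 20, 135, 142, 148, 147, 153, 155, 143, -1, -3, 208]
163 [20, 19, 18, 133, 132, 140, 147, 152, 149, -1, 0, -1, 205]
164 [19, 26, 16, 21, 132, 138, 145, 149, 145, -3, 3, 1, -4]
165 [18, 20, 18, 20, 126, 133, 135, 148, 0, 1, 2, 0, 3]
166 [21, 23, 23, 20, 21, 132, 134, 141, 2, -3, 1, 1, -4]
167 [19, 22, 24, 21, 17, 16, 21, 16, 23, -2, -2, 1, 3]
168 [18, 24, 20, 22, 19, 21, 22, 22, 53, 55, -1, 0, 0]
169 [22, 20, 23, 13, 18, 18, 19, 42, 55, 56, 55, 2, 0]
170 [16, 15, 21, 19, 21, 20, 20, 51, 53, 58, 52, 56, -2]
171 [16, 18, 19, 17, 20, 20, 48, 57, 62, 54, 59, 55, -1]
172 [19, 23, 20, 17, 18, 21, 55, 60, 59, 54, 55, 56, 51]
173 [20, 19, 21, 23, 17, 48, 55, 57, 59, 57, 54, 53, 52]
174 [19, 18, 20, 22, 21, 53, 55, 56, 54, 55, 55, 54, 51]
175 [21, 20, 22, 19, 43, 52, 55, 56, 55, 54, 55, 52, 48]
176 [22, 17, 21, 22, 47, 55, 57, 56, 57, 55, 50, 51, 45]
177 [20, 22, 19, 44, 58, 54, 56, 55, 53, 52, 52, 45, 44]
```

The depth image and the outline both put the real fingertip about 31 to 37 mm above the reported TCP, so I'll touch down by force. I'll also turn the jaws along the roller axis, which puts the flat 19 mm pad width in the rolling direction.

Request:
play_rows:
  motion:
    - [-1, -2, 0, -5, 0, 0, -0.15]
    - [-1, -4, 0, -5, 0, 0, -0.29]
    - [-1, -6, 0, -5, 0, 0, -0.44]
    - [-1, -8, 0, -5, 0, 0, -0.59]
    - [-1, -10, 0, -5, 0, 0, -0.74]
    - [-1, -12, 0, 0, 0, 0, -0.89]
    - [-1, -14, 0, 0, 0, 0, -1.04]
    - [-1, -14, 0, 0, 0, 0, -1.19]
    - [-1, -14, 0, 0, 0, 0, -1.34]
    - [-1, -14, 0, 0, 0, 0, -1.49]

```text
clock: 5.05
position: [0.4819, 0.13, 0.0886]
ee_rot: [-2.427, -1.993, 0.002]
force: [-0.2, -0.3, 0.3]
width: 0.01
```

```bash
cat >> h.py <<'E'
def at9(i,dx,z,dy=0):
    x,y,w=C[i]; c,s=np.cos(np.radians(w)),np.sin(np.radians(w))
    row(x+c*dx-s*dy,y+s*dx+c*dy,z,w+90)
E
python3 -c "
from h import *
at9(1,-.014,.045)
s=arm.observe(); T=R.from_rotvec(s['ee_rot'])
p=arm.get_image('scene'); W=cloud(p)
L=T.inv().apply((W-s['position']).reshape(-1,3)).reshape(W.shape)*1000
m=(abs(L[...,0])<25)&(abs(L[...,1])<20)
for z in range(4,-80,-3):
  k=(abs(L[...,2]-z)<1.5)&m
  if k.sum(): print(z,'x',L[k][:,0].min().round(1),L[k][:,0].max().round(1),'y',L[k][:,1].min().round(1),L[k][:,1].max().round(1),k.sum())
"
```

```text
t 5.05 pos [0.4819 0.13   0.0886] F [-0.18 -0.26  0.31] w 0.01 j [-0.42  0.35  0.06  2.   -0.03  0.79  1.04]
row [0.1, 1.3, 43.6] [-0.001, 0.001, -0.074]
-35 x 4.8 4.8 y 6.0 6.0 1
-38 x -0.2 -0.2 y 7.3 7.3 1
-41 x -6.6 8.5 y 7.0 10.6 4
-44 x -9.4 11.6 y 8.0 9.2 4
-47 x -9.7 11.5 y 7.2 10.3 5
-50 x -16.5 13.7 y 8.3 10.2 6
-53 x -18.6 6.7 y 1.0 10.3 8
-56 x -16.8 8.7 y 8.3 10.5 6
-59 x -18.7 -4.3 y 3.2 9.9 6
-62 x -17.9 -7.0 y -9.9 9.7 5
-65 x -18.7 -5.4 y -9.4 9.7 4
-68 x -18.7 -9.5 y 9.2 10.8 5
-71 x -20.6 -13.9 y -4.9 8.2 5
-74 x -20.4 -14.1 y -6.1 10.8 3
-77 x -19.6 -14.4 y -4.6 10.8 3
```

Request:
play_rows:
  motion:
    - [-1, 0, 1.3, 15, 0, 0, -0.074]
    - [-1, 0, 1.3, 30, 0, 0, -0.074]
    - [-1, 0, 1.3, 42, 0, 0, -0.074]
    - [-1, 0, 1.3, 50, 0, 0, -0.074]
    - [-1, 0, 1.3, 55, 0, 0, -0.074]
    - [-1, 0, 1.3, 57, 0, 0, -0.074]
    - [-1, 0, 1.3, 58, 0, 0, -0.074]
    - [-1, 0, 1.3, 58, 0, 0, -0.074]

```text
clock: 5.9
position: [0.4834, 0.1296, 0.0309]
ee_rot: [-2.343, -2.092, 0.001]
force: [0.2, -0.1, 0.2]
width: 0.002
```

```bash
python3 -c "
from h import *
at9(1,-.014,.02)
s=arm.observe(); T=R.from_rotvec(s['ee_rot'])
p=arm.get_image('scene'); W=cloud(p)
L=T.inv().apply((W-s['position']).reshape(-1,3)).reshape(W.shape)*1000
m=(abs(L[...,0])<25)&(abs(L[...,1])<20)&(L[...,1]>5.5)&(L[...,1]<12)
for z in range(-20,-60,-3):
  k=(abs(L[...,2]-z)<1.5)&m
  if k.sum(): print(z,'x',L[k][:,0].min().round(1),L[k][:,0].max().round(1),k.sum())
"
```

```text
t 5.9 pos [0.4834 0.1296 0.0309] F [ 0.2  -0.08  0.2 ] w 0.002 j [-0.4   0.44  0.04  2.05 -0.03  0.66  1.11]
row [0.1, -0.3, 10.9] [-0.001, 0.001, 0.009]
-20 x -22.3 -22.3 1
-23 x -24.8 17.9 14
-26 x -22.8 23.1 21
-29 x -16.3 14.6 4
-38 x 3.1 5.9 2
-41 x 3.5 7.0 2
-44 x -8.6 -3.8 3
-47 x -11.8 0.7 5
-50 x -15.9 3.9 4
-53 x -12.2 -7.6 2
-56 x -17.2 -11.2 3
-59 x -16.5 -6.4 2
```

Request:
play_rows:
  motion:
    - [-1, 0, 0, 2.5, 0, 0, 0]
    - [-1, 0, 0, 5, 0, 0, 0]
    - [-1, 0, 0, 6.5, 0, 0, 0]
    - [-1, 0, 0, 7, 0, 0, 0]
    - [-1, 0, 0, 7, 0, 0, 0]

```text
clock: 6.45
position: [0.4833, 0.1296, 0.0238]
ee_rot: [-2.343, -2.093, 0.002]
force: [-0.3, 0.4, -0.6]
width: 0.003
```

Request:
play_rows:
  motion:
    - [-1, 0, 0, 0.5, 0, 0, 0]
    - [-1, 0, 0, 1, 0, 0, 0]
    - [-1, 0, 0, 1.5, 0, 0, 0]
    - [-1, 0, 0, 1.5, 0, 0, 0]

```text
clock: 6.85
position: [0.4833, 0.1296, 0.0223]
ee_rot: [-2.343, -2.092, 0.002]
force: [-0.1, 1.2, 0.3]
width: 0.006
```

Request:
play_rows:
  motion:
    - [-1, 0, 0, 0.5, 0, 0, 0]
    - [-1, 0, 0, 1, 0, 0, 0]
    - [-1, 0, 0, 1, 0, 0, 0]

```text
clock: 7.15
position: [0.4833, 0.1296, 0.0212]
ee_rot: [-2.343, -2.092, 0.002]
force: [-0.2, -0.2, -0.4]
width: 0.008
```

Request:
play_rows:
  motion:
    - [-1, 0, 0, 0.5, 0, 0, 0]
    - [-1, 0, 0, 1, 0, 0, 0]
    - [-1, 0, 0, 1, 0, 0, 0]

```text
clock: 7.45
position: [0.4832, 0.1296, 0.0202]
ee_rot: [-2.343, -2.092, 0.002]
force: [0.5, -0.3, -0.2]
width: 0.005
```

Request:
play_rows:
  motion:
    - [-1, 0, 0, 0.5, 0, 0, 0]
    - [-1, 0, 0, 1, 0, 0, 0]
    - [-1, 0, 0, 1, 0, 0, 0]

```text
clock: 7.75
position: [0.4832, 0.1296, 0.0191]
ee_rot: [-2.343, -2.092, 0.002]
force: [-0.6, -0.0, -1.1]
width: 0.004
```

Request:
play_rows:
  motion:
    - [-1, 0, 0, 0.5, 0, 0, 0]
    - [-1, 0, 0, 1, 0, 0, 0]
    - [-1, 0, 0, 1, 0, 0, 0]

```text
clock: 8.05
position: [0.4834, 0.1296, 0.0183]
ee_rot: [-2.343, -2.092, 0.002]
force: [0.6, -0.4, 4.2]
width: 0.004
```

Request:
play_rows:
  motion:
    - [-1, 0, 0, 0.3, 0, 0, 0]
    - [-1, 0, 0, 0.3, 0, 0, 0]

```text
clock: 8.25
position: [0.4836, 0.1296, 0.0182]
ee_rot: [-2.343, -2.093, 0.001]
force: [-1.1, -1.1, 5.3]
width: 0.001
```

Contact came at reported z ≈ 0.0183, so the tip really is about 37 mm above the TCP. The servo stiffness is about 20 N/mm. Each call starts from the measured pose, so very short calls act as a force follower. I'll start rolling.

Request:
play_rows:
  motion:
    - [-1, 0, 1.3, 0.25, 0, 0, 0]
    - [-1, 0, 2.6, 0.25, 0, 0, 0]

```text
clock: 8.45
position: [0.4866, 0.1293, 0.0183]
ee_rot: [2.343, 2.092, -0.0]
force: [-1.7, -1.1, 8.4]
width: 0.006
```

Request:
play_rows:
  motion:
    - [-1, 0, 1.3, 0.25, 0, 0, 0]
    - [-1, 0, 2.6, 0.25, 0, 0, 0]

```text
clock: 8.65
position: [0.4898, 0.1289, 0.0185]
ee_rot: [2.343, 2.091, 0.001]
force: [-0.5, -2.1, 9.4]
width: 0.008
```

Request:
play_rows:
  motion:
    - [-1, 0, 1.3, 0.25, 0, 0, 0]
    - [-1, 0, 2.6, 0.25, 0, 0, 0]

```text
clock: 8.85
position: [0.493, 0.1285, 0.0186]
ee_rot: [2.343, 2.091, 0.003]
force: [-1.3, -1.7, 7.6]
width: 0.003
```

Request:
play_rows:
  motion:
    - [-1, 0, 1.1, 0.23, 0, 0, 0]
    - [-1, 0, 2.2, 0.23, 0, 0, 0]

```text
clock: 9.05
position: [0.4957, 0.1281, 0.0187]
ee_rot: [2.343, 2.09, 0.004]
force: [-0.2, -1.5, 5.9]
width: 0.01
```

Request:
play_rows:
  motion:
    - [-1, 0, 1.1, 0.23, 0, 0, 0]
    - [-1, 0, 2.2, 0.23, 0, 0, 0]

```text
clock: 9.25
position: [0.4983, 0.1278, 0.0187]
ee_rot: [2.343, 2.09, 0.005]
force: [-0.7, -0.9, 6.6]
width: 0.006
```

Request:
play_rows:
  motion:
    - [-1, 0, 1.1, 0.23, 0, 0, 0]
    - [-1, 0, 2.2, 0.23, 0, 0, 0]

```text
clock: 9.45
position: [0.5009, 0.1275, 0.0187]
ee_rot: [2.343, 2.089, 0.005]
force: [-0.1, -1.1, 5.6]
width: 0.004
```

Request:
play_rows:
  motion:
    - [-1, 0, 1.1, 0.23, 0, 0, 0]
    - [-1, 0, 2.2, 0.23, 0, 0, 0]

```text
clock: 9.65
position: [0.5035, 0.1272, 0.0187]
ee_rot: [2.342, 2.089, 0.006]
force: [-0.3, -0.5, 5.1]
width: -0.001
```

Request:
play_rows:
  motion:
    - [-1, 0, 1.1, 0.23, 0, 0, 0]
    - [-1, 0, 2.2, 0.23, 0, 0, 0]

```text
clock: 9.85
position: [0.5061, 0.1269, 0.0187]
ee_rot: [2.342, 2.089, 0.007]
force: [0.3, -1.5, 4.7]
width: 0.003
```

Request:
play_rows:
  motion:
    - [-1, 0, 1.2, 0.3, 0, 0, 0]
    - [-1, 0, 2.4, 0.3, 0, 0, 0]
    - [-1, 0, 3.6, 0.3, 0, 0, 0]

```text
clock: 10.15
position: [0.5101, 0.1264, 0.0187]
ee_rot: [2.342, 2.088, 0.008]
force: [-0.3, -0.5, 5.3]
width: 0.004
```

Request:
play_rows:
  motion:
    - [-1, 0, 1.2, 0.3, 0, 0, 0]
    - [-1, 0, 2.4, 0.3, 0, 0, 0]
    - [-1, 0, 3.6, 0.3, 0, 0, 0]

```text
clock: 10.45
position: [0.5142, 0.126, 0.0187]
ee_rot: [2.342, 2.088, 0.009]
force: [-0.7, -0.9, 6.1]
width: 0.007
```

Request:
play_rows:
  motion:
    - [-1, 0, 1.2, 0.3, 0, 0, 0]
    - [-1, 0, 2.4, 0.3, 0, 0, 0]
    - [-1, 0, 3.6, 0.3, 0, 0, 0]

```text
clock: 10.75
position: [0.5182, 0.1255, 0.0187]
ee_rot: [2.342, 2.087, 0.01]
force: [0.9, -0.7, 6.0]
width: 0.004
```

Request:
play_rows:
  motion:
    - [-1, 0, 1.2, 0.3, 0, 0, 0]
    - [-1, 0, 2.4, 0.3, 0, 0, 0]
    - [-1, 0, 3.6, 0.3, 0, 0, 0]

```text
clock: 11.05
position: [0.5222, 0.125, 0.0188]
ee_rot: [2.342, 2.087, 0.01]
force: [-0.7, 0.0, 6.8]
width: 0.011
```

Request:
play_rows:
  motion:
    - [-1, 0, 1.2, 0.3, 0, 0, 0]
    - [-1, 0, 2.4, 0.3, 0, 0, 0]
    - [-1, 0, 3.6, 0.3, 0, 0, 0]

```text
clock: 11.35
position: [0.5262, 0.1245, 0.0188]
ee_rot: [2.342, 2.086, 0.011]
force: [-0.9, -0.5, 6.0]
width: 0.01
```

Request:
play_rows:
  motion:
    - [-1, 0, 1.2, 0.3, 0, 0, 0]
    - [-1, 0, 2.4, 0.3, 0, 0, 0]
    - [-1, 0, 3.6, 0.3, 0, 0, 0]

```text
clock: 11.65
position: [0.5301, 0.124, 0.0187]
ee_rot: [2.341, 2.086, 0.012]
force: [0.2, -0.2, 4.4]
width: 0.003
```

Request:
play_rows:
  motion:
    - [-1, 0, 1.1, 0.3, 0, 0, 0]
    - [-1, 0, 2.2, 0.4, 0, 0, 0]

```text
clock: 11.85
position: [0.5327, 0.1237, 0.0185]
ee_rot: [2.341, 2.086, 0.013]
force: [0.2, -1.3, 5.0]
width: 0.005
```

Request:
play_rows:
  motion:
    - [-1, 0, 1.1, 0.3, 0, 0, 0]
    - [-1, 0, 2.2, 0.4, 0, 0, 0]

```text
clock: 12.05
position: [0.5354, 0.1234, 0.0183]
ee_rot: [2.341, 2.085, 0.014]
force: [0.6, -0.8, 5.3]
width: 0.007
```

Request:
play_rows:
  motion:
    - [-1, 0, 1.0, 0.35, 0, 0, 0]
    - [-1, 0, 2.0, 0.45, 0, 0, 0]

```text
clock: 12.25
position: [0.5378, 0.1231, 0.018]
ee_rot: [2.341, 2.085, 0.014]
force: [0.8, -1.0, 5.2]
width: 0.004
```

Request:
play_rows:
  motion:
    - [-1, 0, 1.0, 0.35, 0, 0, 0]
    - [-1, 0, 1.8, 0.45, 0, 0, 0]
    - [-1, 0, 1.8, 0.4, 0, 0, 0]

```text
clock: 12.55
position: [0.5399, 0.1228, 0.0177]
ee_rot: [2.341, 2.084, 0.015]
force: [1.2, -1.2, 4.9]
width: 0.005
```

Request:
play_rows:
  motion:
    - [-1, 0, 0, -2, 0, 0, 0]
    - [-1, 0, 0, -8, 0, 0, 0]
    - [-1, 0, 0, -25, 0, 0, 0]
    - [-1, 0, 0, -30, 0, 0, 0]

```text
clock: 12.95
position: [0.54, 0.1231, 0.049]
ee_rot: [2.34, 2.084, 0.017]
force: [0.2, -0.7, 0.6]
width: 0.003
```

```bash
python3 -c "
from h import *
at9(2,-.014,.030)
p=arm.get_image('scene'); cv2.imwrite('pics/c.png',cv2.resize(p['img'][150:280,210:360],None,fx=4,fy=4,interpolation=2))
W=cloud(p); m=(W[...,2]>.034)&(W[...,2]<.062)&(abs(W[...,0]-.52)<.07)&(abs(W[...,1]-.126)<.06)
print(cv2.minAreaRect(W[m][:,:2].astype(np.float32)))
"
```

```text
t 12.95 pos [0.54   0.1231 0.049 ] F [ 0.18 -0.69  0.64] w 0.003 j [-0.36  0.47  0.05  1.92 -0.03  0.74  1.16]
row [-120.7, -50.3, 18.0] [0.013, -0.003, -0.002]
((0.5260722041130066, 0.12470819056034088), (0.09388092160224915, 0.03540810942649841), 79.22351837158203)
```

View pics/c.png

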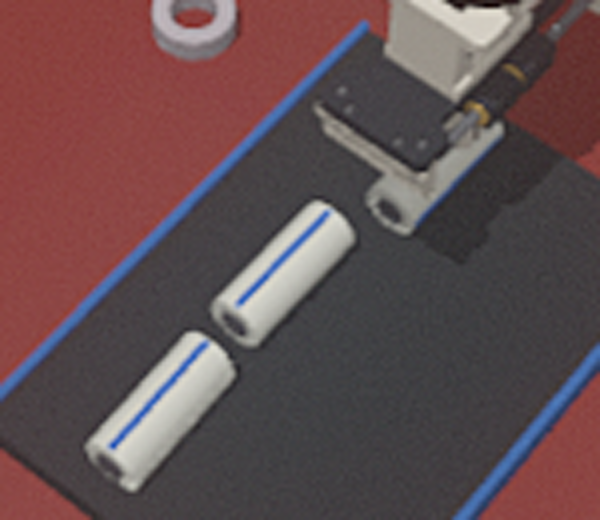

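Crop: the left roller's stripe is now on its far side at (455,180), and the other two are untouched. The roller moved 29 mm and stayed flat (z 18.6 to 18.8), so it is true. Next is the middle one.

Request:
play_rows:
  motion:
    - [-1, -30, -12, 0, 0.013, -0.003, 0]
    - [-1, -70, -29, 0, 0.013, -0.003, 0]
    - [-1, -110, -46, 0, 0.013, -0.003, 0]
    - [-1, -120.7, -50.3, 8, 0.013, -0.003, -0.002]
    - [-1, -120.7, -50.3, 18, 0.013, -0.003, -0.002]
    - [-1, -120.7, -50.3, 24, 0.013, -0.003, -0.002]
    - [-1, -120.7, -50.3, 26, 0.013, -0.003, -0.002]
    - [-1, -120.7, -50.3, 26, 0.013, -0.003, -0.002]
    - [-1, -120.7, -50.3, 26, 0.013, -0.003, -0.002]

```text
clock: 13.9
position: [0.4772, 0.0101, 0.022]
ee_rot: [-2.343, -2.093, -0.001]
force: [0.1, 1.0, -0.2]
width: 0.004
```

```bash
python3 -c "
from h import *
at9(2,-.014,.020)"
```

```text
t 13.9 pos [0.4772 0.0101 0.022 ] F [ 0.12  0.99 -0.24] w 0.004 j [-0.17  0.42  0.04  2.11 -0.03  0.61  1.36]
row [-1.1, -0.7, 2.0] [0.0, -0.001, 0.001]
```

Request:
play_rows:
  motion:
    - [-1, -1, -0.7, 1, 0, 0, 0]
    - [-1, -1, -0.7, 2, 0, 0, 0]
    - [-1, -1, -0.7, 2.6, 0, 0, 0]
    - [-1, -1, -0.7, 2.6, 0, 0, 0]

```text
clock: 14.3
position: [0.4764, 0.0092, 0.0195]
ee_rot: [2.343, 2.093, 0.001]
force: [-0.3, -1.3, -0.5]
width: 0.004
```

Request:
play_rows:
  motion:
    - [-1, 0, 0, 0.4, 0, 0, 0]
    - [-1, 0, 0, 0.7, 0, 0, 0]
    - [-1, 0, 0, 0.7, 0, 0, 0]

```text
clock: 14.6
position: [0.4764, 0.0092, 0.0187]
ee_rot: [2.343, 2.093, 0.001]
force: [-0.6, 0.3, 0.2]
width: 0.005
```

Request:
play_rows:
  motion:
    - [-1, 0, 0, 0.25, 0, 0, 0]
    - [-1, 0, 0, 0.25, 0, 0, 0]

```text
clock: 14.8
position: [0.4764, 0.0092, 0.0185]
ee_rot: [2.342, 2.093, 0.001]
force: [-0.3, 0.1, 0.2]
width: 0.005
```

Request:
play_rows:
  motion:
    - [-1, 0, 0, 0.3, 0, 0, 0]
    - [-1, 0, 0, 0.3, 0, 0, 0]

```text
clock: 15.0
position: [0.4766, 0.0092, 0.0183]
ee_rot: [2.343, 2.093, 0.002]
force: [0.2, 0.1, 2.5]
width: 0.005
```

Request:
play_rows:
  motion:
    - [-1, 0, 0, 0.3, 0, 0, 0]
    - [-1, 0, 0, 0.3, 0, 0, 0]

```text
clock: 15.2
position: [0.4767, 0.0091, 0.0181]
ee_rot: [2.342, 2.093, 0.002]
force: [-0.5, -0.8, 4.6]
width: 0.008
```

Request:
play_rows:
  motion:
    - [-1, 0, 1.2, 0.25, 0.001, 0, 0]
    - [-1, 0, 2.4, 0.25, 0.001, 0, 0]

```text
clock: 15.4
position: [0.4796, 0.0089, 0.0182]
ee_rot: [2.343, 2.093, 0.002]
force: [-1.3, -0.5, 7.6]
width: 0.003
```

Request:
play_rows:
  motion:
    - [-1, 0, 1.1, 0.22, 0.001, 0, 0]
    - [-1, 0, 2.2, 0.22, 0.001, 0, 0]

```text
clock: 15.6
position: [0.4826, 0.0086, 0.0185]
ee_rot: [2.343, 2.093, 0.002]
force: [-0.9, -0.7, 8.2]
width: 0.003
```

Request:
play_rows:
  motion:
    - [-1, 0, 1.1, 0.22, 0.001, 0, 0]
    - [-1, 0, 2.2, 0.22, 0.001, 0, 0]

```text
clock: 15.8
position: [0.4856, 0.0082, 0.0186]
ee_rot: [2.343, 2.093, 0.003]
force: [0.3, -1.2, 5.9]
width: 0.007
```

Request:
play_rows:
  motion:
    - [-1, 0, 1.1, 0.22, 0.001, 0, 0]
    - [-1, 0, 2.2, 0.22, 0.001, 0, 0]

```text
clock: 16.0
position: [0.4884, 0.008, 0.0187]
ee_rot: [2.343, 2.093, 0.003]
force: [-0.1, -1.5, 7.0]
width: 0.007
```

Request:
play_rows:
  motion:
    - [-1, 0, 1.1, 0.22, 0.001, 0, 0]
    - [-1, 0, 2.2, 0.22, 0.001, 0, 0]

```text
clock: 16.2
position: [0.4911, 0.0076, 0.0187]
ee_rot: [-2.343, -2.092, -0.003]
force: [-0.6, -0.3, 5.3]
width: 0.004
```

Request:
play_rows:
  motion:
    - [-1, 0, 1.1, 0.25, 0.001, 0, 0]
    - [-1, 0, 2.2, 0.25, 0.001, 0, 0]

```text
clock: 16.4
position: [0.4939, 0.0074, 0.0187]
ee_rot: [-2.343, -2.092, -0.003]
force: [-1.3, -1.0, 5.3]
width: 0.006
```

Request:
play_rows:
  motion:
    - [-1, 0, 1.1, 0.25, 0.001, 0, 0]
    - [-1, 0, 2.2, 0.25, 0.001, 0, 0]

```text
clock: 16.6
position: [0.4967, 0.0071, 0.0187]
ee_rot: [-2.343, -2.092, -0.003]
force: [-0.3, 0.1, 5.5]
width: 0.009
```

Request:
play_rows:
  motion:
    - [-1, 0, 1.1, 0.25, 0.001, 0, 0]
    - [-1, 0, 2.2, 0.25, 0.001, 0, 0]

```text
clock: 16.8
position: [0.4994, 0.0068, 0.0187]
ee_rot: [-2.343, -2.092, -0.003]
force: [0.1, -0.6, 5.5]
width: 0.001
```

Request:
play_rows:
  motion:
    - [-1, 0, 1.1, 0.25, 0.001, 0, 0]
    - [-1, 0, 2.2, 0.25, 0.001, 0, 0]

```text
clock: 17.0
position: [0.5022, 0.0065, 0.0187]
ee_rot: [-2.343, -2.091, -0.002]
force: [0.4, -0.1, 6.1]
width: 0.005
```

Request:
play_rows:
  motion:
    - [-1, 0, 1.2, 0.3, 0.001, 0, 0]
    - [-1, 0, 2.4, 0.3, 0.001, 0, 0]
    - [-1, 0, 3.6, 0.3, 0.001, 0, 0]

```text
clock: 17.3
position: [0.5063, 0.006, 0.0187]
ee_rot: [-2.343, -2.091, -0.002]
force: [0.0, 0.6, 6.1]
width: 0.01
```

Request:
play_rows:
  motion:
    - [-1, 0, 1.2, 0.3, 0.001, 0, 0]
    - [-1, 0, 2.4, 0.3, 0.001, 0, 0]
    - [-1, 0, 3.6, 0.3, 0.001, 0, 0]

```text
clock: 17.6
position: [0.5105, 0.0056, 0.0187]
ee_rot: [-2.343, -2.091, -0.002]
force: [-0.7, 0.0, 6.8]
width: 0.007
```

Request:
play_rows:
  motion:
    - [-1, 0, 1.2, 0.3, 0.001, 0, 0]
    - [-1, 0, 2.4, 0.3, 0.001, 0, 0]
    - [-1, 0, 3.6, 0.3, 0.001, 0, 0]

```text
clock: 17.9
position: [0.5146, 0.0052, 0.0187]
ee_rot: [-2.343, -2.091, -0.002]
force: [0.2, 0.8, 7.2]
width: 0.005
```

Request:
play_rows:
  motion:
    - [-1, 0, 1.2, 0.3, 0.001, 0, 0]
    - [-1, 0, 2.4, 0.3, 0.001, 0, 0]
    - [-1, 0, 3.6, 0.3, 0.001, 0, 0]

```text
clock: 18.2
position: [0.5187, 0.0048, 0.0187]
ee_rot: [-2.342, -2.09, -0.002]
force: [0.0, 0.4, 6.2]
width: 0.005
```

Request:
play_rows:
  motion:
    - [-1, 0, 1.2, 0.3, 0.001, 0, 0]
    - [-1, 0, 2.4, 0.35, 0.001, 0, 0]
    - [-1, 0, 3.6, 0.35, 0.001, 0, 0]

```text
clock: 18.5
position: [0.5228, 0.0043, 0.0186]
ee_rot: [-2.342, -2.09, -0.002]
force: [0.3, 0.4, 4.9]
width: 0.003
```

Request:
play_rows:
  motion:
    - [-1, 0, 1.1, 0.3, 0.001, 0, 0]
    - [-1, 0, 2.2, 0.4, 0.001, 0, 0]

```text
clock: 18.7
position: [0.5256, 0.0041, 0.0184]
ee_rot: [-2.342, -2.09, -0.002]
force: [0.2, -1.2, 6.2]
width: 0.006
```

Request:
play_rows:
  motion:
    - [-1, 0, 1.1, 0.3, 0.001, 0, 0]
    - [-1, 0, 2.2, 0.4, 0.001, 0, 0]

```text
clock: 18.9
position: [0.5283, 0.0038, 0.0182]
ee_rot: [-2.342, -2.09, -0.002]
force: [0.1, -0.9, 5.0]
width: 0.002
```

Request:
play_rows:
  motion:
    - [-1, 0, 1.1, 0.35, 0.001, 0, 0]
    - [-1, 0, 2.2, 0.45, 0.001, 0, 0]

```text
clock: 19.1
position: [0.5309, 0.0035, 0.0179]
ee_rot: [-2.342, -2.09, -0.002]
force: [-0.2, -0.7, 5.0]
width: 0.008
```

Request:
play_rows:
  motion:
    - [-1, 0, 1.0, 0.35, 0.001, 0, 0]
    - [-1, 0, 1.9, 0.45, 0.001, 0, 0]
    - [-1, 0, 1.9, 0.4, 0.001, 0, 0]

```text
clock: 19.4
position: [0.5332, 0.0033, 0.0175]
ee_rot: [-2.341, -2.089, -0.001]
force: [0.7, 0.4, 4.8]
width: 0.005
```

Request:
play_rows:
  motion:
    - [-1, 0, 0, -2, 0, 0, 0]
    - [-1, 0, 0, -8, 0, 0, 0]
    - [-1, 0, 0, -25, 0, 0, 0]
    - [-1, 0, 0, -30, 0, 0, 0]

```text
clock: 19.8
position: [0.5336, 0.0032, 0.0488]
ee_rot: [-2.342, -2.09, -0.003]
force: [0.1, 0.2, 1.0]
width: 0.005
```

```bash
python3 -c "
from h import *
at9(3,-.014,.020)
"
```

```text
t 19.8 pos [0.5336 0.0032 0.0488] F [0.07 0.23 0.95] w 0.005 j [-0.14  0.45  0.05  1.96 -0.04  0.74  1.39]
row [-116.7, -52.8, 28.4] [-0.001, -0.003, -0.035]
```

The middle roller is also flat. The right one should be the lifter, and I'll roll it with fine steps.

Request:
play_rows:
  motion:
    - [-1, -30, -13, 0, 0, -0.003, 0]
    - [-1, -70, -31, 0, 0, -0.003, -0.035]
    - [-1, -107, -49, 0, 0, -0.003, -0.035]
    - [-1, -116.7, -52.8, 8, 0, -0.003, -0.035]
    - [-1, -116.7, -52.8, 18, 0, -0.003, -0.035]
    - [-1, -116.7, -52.8, 25, 0, -0.003, -0.035]
    - [-1, -116.7, -52.8, 27, 0, -0.003, -0.035]
    - [-1, -116.7, -52.8, 27, 0, -0.003, -0.035]
    - [-1, -116.7, -52.8, 27, 0, -0.003, -0.035]

```text
clock: 20.7
position: [0.4684, -0.1057, 0.0214]
ee_rot: [-2.305, -2.133, 0.001]
force: [-0.4, -0.2, -0.5]
width: 0.005
```

```bash
python3 -c "
from h import *
at9(3,-.014,.0195)"
```

```text
t 20.7 pos [ 0.4684 -0.1057  0.0214] F [-0.37 -0.17 -0.46] w 0.005 j [ 0.08  0.43  0.05  2.1  -0.03  0.61  1.64]
row [-1.0, -0.5, 1.9] [-0.001, -0.001, 0.001]
```

Request:
play_rows:
  motion:
    - [-1, -1, -0.5, 1, 0, 0, 0]
    - [-1, -1, -0.5, 1.9, 0, 0, 0]
    - [-1, -1, -0.5, 1.9, 0, 0, 0]

```text
clock: 21.0
position: [0.4679, -0.1066, 0.0195]
ee_rot: [-2.305, -2.134, 0.0]
force: [0.4, -0.2, -0.9]
width: 0.005
```

Request:
play_rows:
  motion:
    - [-1, 0, 0, 0.4, 0, 0, 0]
    - [-1, 0, 0, 0.7, 0, 0, 0]
    - [-1, 0, 0, 0.7, 0, 0, 0]

```text
clock: 21.3
position: [0.4679, -0.1067, 0.0188]
ee_rot: [-2.305, -2.133, 0.0]
force: [-0.1, -0.4, -0.2]
width: 0.003
```

Request:
play_rows:
  motion:
    - [-1, 0, 0, 0.3, 0, 0, 0]
    - [-1, 0, 0, 0.3, 0, 0, 0]

```text
clock: 21.5
position: [0.4679, -0.1067, 0.0185]
ee_rot: [-2.305, -2.133, 0.0]
force: [-0.2, 0.2, 1.1]
width: 0.008
```

Request:
play_rows:
  motion:
    - [-1, 0, 0, 0.3, 0, 0, 0]
    - [-1, 0, 0, 0.3, 0, 0, 0]

```text
clock: 21.7
position: [0.4681, -0.1067, 0.0184]
ee_rot: [-2.305, -2.134, -0.0]
force: [-0.3, -0.2, 2.3]
width: 0.005
```

Request:
play_rows:
  motion:
    - [-1, 0, 1.1, 0.28, 0.001, 0, 0]
    - [-1, 0, 2.2, 0.28, 0.001, 0, 0]

```text
clock: 21.9
position: [0.4708, -0.1068, 0.0184]
ee_rot: [-2.305, -2.134, 0.0]
force: [-1.1, 0.4, 6.5]
width: 0.005
```

Request:
play_rows:
  motion:
    - [-1, 0, 1.1, 0.22, 0.001, 0, 0]
    - [-1, 0, 2.2, 0.22, 0.001, 0, 0]

```text
clock: 22.1
position: [0.4738, -0.1071, 0.0186]
ee_rot: [-2.305, -2.133, 0.0]
force: [-0.6, 0.4, 7.3]
width: 0.002
```

Request:
play_rows:
  motion:
    - [-1, 0, 1.1, 0.2, 0.001, 0, 0]
    - [-1, 0, 2.2, 0.2, 0.001, 0, 0]

```text
clock: 22.3
position: [0.4767, -0.1073, 0.0188]
ee_rot: [-2.305, -2.134, 0.0]
force: [-0.7, 0.4, 8.5]
width: 0.006
```

Request:
play_rows:
  motion:
    - [-1, 0, 1.0, 0.18, 0.001, 0, 0]
    - [-1, 0, 2.0, 0.18, 0.001, 0, 0]

```text
clock: 22.5
position: [0.4793, -0.1075, 0.0191]
ee_rot: [-2.305, -2.134, 0.0]
force: [-1.3, 0.6, 8.0]
width: 0.007
```

Request:
play_rows:
  motion:
    - [-1, 0, 1.0, 0.18, 0.001, 0, 0]
    - [-1, 0, 2.0, 0.18, 0.001, 0, 0]

```text
clock: 22.7
position: [0.4819, -0.1077, 0.0194]
ee_rot: [-2.305, -2.134, 0.0]
force: [-1.3, 0.4, 9.1]
width: 0.008
```

Request:
play_rows:
  motion:
    - [-1, 0, 1.0, 0.16, 0.001, 0, 0]
    - [-1, 0, 2.0, 0.16, 0.001, 0, 0]

```text
clock: 22.9
position: [0.4845, -0.1079, 0.0197]
ee_rot: [-2.305, -2.133, 0.0]
force: [-1.4, 0.1, 10.1]
width: 0.005
```

It lifts: already 1 mm by 16 mm of travel. I'll ease the press to hold the force under 10 N.

Request:
play_rows:
  motion:
    - [-1, 0, 1.0, 0.08, 0.001, 0, 0]
    - [-1, 0, 2.0, 0.05, 0.001, 0, 0]

```text
clock: 23.1
position: [0.487, -0.108, 0.02]
ee_rot: [-2.304, -2.133, 0.001]
force: [-1.5, 0.4, 8.5]
width: 0.005
```

Request:
play_rows:
  motion:
    - [-1, 0, 1.0, 0.08, 0.001, 0, 0]
    - [-1, 0, 2.0, 0.05, 0.001, 0, 0]

```text
clock: 23.3
position: [0.4894, -0.1082, 0.0204]
ee_rot: [-2.304, -2.133, 0.001]
force: [-1.1, 0.6, 7.5]
width: 0.004
```

Request:
play_rows:
  motion:
    - [-1, 0, 1.0, 0.08, 0.001, 0, 0]
    - [-1, 0, 2.0, 0.05, 0.001, 0, 0]

```text
clock: 23.5
position: [0.4918, -0.1083, 0.0207]
ee_rot: [-2.304, -2.133, 0.002]
force: [-0.2, 1.0, 7.9]
width: 0.003
```

Request:
play_rows:
  motion:
    - [-1, 0, 1.0, 0.1, 0.001, 0, 0]
    - [-1, 0, 2.0, 0.08, 0.001, 0, 0]

```text
clock: 23.7
position: [0.4943, -0.1085, 0.021]
ee_rot: [-2.303, -2.133, 0.002]
force: [-0.2, 0.6, 7.9]
width: 0.008
```

Request:
play_rows:
  motion:
    - [-1, 0, 1.0, 0.12, 0.001, 0, 0]
    - [-1, 0, 2.0, 0.1, 0.001, 0, 0]

```text
clock: 23.9
position: [0.4968, -0.1087, 0.0212]
ee_rot: [-2.303, -2.133, 0.002]
force: [-1.7, 1.3, 6.2]
width: 0.002
```

Request:
play_rows:
  motion:
    - [-1, 0, 1.0, 0.17, 0.001, 0, 0]
    - [-1, 0, 2.0, 0.17, 0.001, 0, 0]

```text
clock: 24.1
position: [0.4994, -0.1089, 0.0214]
ee_rot: [-2.303, -2.133, 0.003]
force: [-0.4, -0.9, 6.6]
width: 0.001
```

Request:
play_rows:
  motion:
    - [-1, 0, 1.0, 0.2, 0.001, 0, 0]
    - [-1, 0, 2.0, 0.22, 0.001, 0, 0]

```text
clock: 24.3
position: [0.5021, -0.1091, 0.0215]
ee_rot: [-2.303, -2.132, 0.003]
force: [-0.1, 0.6, 5.8]
width: 0.009
```

Request:
play_rows:
  motion:
    - [-1, 0, 1.0, 0.25, 0.001, 0, 0]
    - [-1, 0, 2.0, 0.27, 0.001, 0, 0]

```text
clock: 24.5
position: [0.5047, -0.1092, 0.0215]
ee_rot: [-2.303, -2.133, 0.003]
force: [0.3, 0.7, 6.5]
width: 0.007
```

Request:
play_rows:
  motion:
    - [-1, 0, 1.0, 0.3, 0.001, 0, 0]
    - [-1, 0, 2.0, 0.32, 0.001, 0, 0]

```text
clock: 24.7
position: [0.5074, -0.1095, 0.0215]
ee_rot: [-2.303, -2.133, 0.003]
force: [0.3, 0.6, 4.7]
width: 0.005
```

Request:
play_rows:
  motion:
    - [-1, 0, 1.0, 0.35, 0.001, 0, 0]
    - [-1, 0, 2.0, 0.42, 0.001, 0, 0]

```text
clock: 24.9
position: [0.5101, -0.1096, 0.0213]
ee_rot: [-2.303, -2.133, 0.003]
force: [0.8, 0.4, 5.0]
width: 0.002
```

Request:
play_rows:
  motion:
    - [-1, 0, 1.0, 0.38, 0.001, 0, 0]
    - [-1, 0, 2.0, 0.48, 0.001, 0, 0]

```text
clock: 25.1
position: [0.5128, -0.1098, 0.0211]
ee_rot: [-2.303, -2.133, 0.003]
force: [0.5, -0.3, 5.5]
width: -0.0
```

Request:
play_rows:
  motion:
    - [-1, 0, 1.0, 0.4, 0.001, 0, 0]
    - [-1, 0, 2.0, 0.55, 0.001, 0, 0]

```text
clock: 25.3
position: [0.5155, -0.11, 0.0207]
ee_rot: [-2.303, -2.133, 0.003]
force: [0.3, 0.3, 5.5]
width: 0.005
```

Request:
play_rows:
  motion:
    - [-1, 0, 1.0, 0.45, 0.001, 0, 0]
    - [-1, 0, 2.0, 0.65, 0.001, 0, 0]

```text
clock: 25.5
position: [0.518, -0.1102, 0.0203]
ee_rot: [-2.303, -2.133, 0.003]
force: [1.2, 0.6, 5.6]
width: 0.008
```

Request:
play_rows:
  motion:
    - [-1, 0, 1.0, 0.5, 0.001, 0, 0]
    - [-1, 0, 2.0, 0.75, 0.001, 0, 0]

```text
clock: 25.7
position: [0.5207, -0.1104, 0.0197]
ee_rot: [-2.303, -2.133, 0.003]
force: [1.2, -0.4, 5.4]
width: 0.007
```

Request:
play_rows:
  motion:
    - [-1, 0, 1.0, 0.55, 0.001, 0, 0]
    - [-1, 0, 2.0, 0.8, 0.001, 0, 0]

```text
clock: 25.9
position: [0.5233, -0.1106, 0.019]
ee_rot: [-2.303, -2.133, 0.003]
force: [1.7, 0.0, 4.6]
width: 0.005
```

Request:
play_rows:
  motion:
    - [-1, 0, 0.8, 0.5, 0.001, 0, 0]
    - [-1, 0, 1.3, 0.6, 0.001, 0, 0]
    - [-1, 0, 1.3, 0.5, 0.001, 0, 0]

```text
clock: 26.2
position: [0.525, -0.1107, 0.0186]
ee_rot: [-2.302, -2.133, 0.003]
force: [1.4, -0.2, 5.1]
width: 0.008
```

Request:
play_rows:
  motion:
    - [-1, 0, 0, -2, 0, 0, 0]
    - [-1, 0, 0, -8, 0, 0, 0]
    - [-1, 0, 0, -25, 0, 0, 0]
    - [-1, 0, 0, -50, 0, 0, 0]
    - [-1, 0, 0, -70, 0, 0, 0]
    - [-1, 0, -40, -75, 0, 0, 0]
    - [-1, 0, -80, -75, 0, 0, 0]
    - [-1, 0, -80, -75, 0, 0, 0]

```text
clock: 27.0
position: [0.4387, -0.1044, 0.0935]
ee_rot: [-2.3, -2.128, 0.01]
force: [0.6, -0.0, 0.6]
width: 0.004
```

```bash
python3 -c "
from h import *
p=arm.get_image('scene'); q=arm.get_image('top')
cv2.imwrite('pics/d.png',cv2.resize(p['img'][150:290,210:390],None,fx=4,fy=4,interpolation=2))
print('pos',arm.observe()['position'],arm.observe()['clock'])
for n,P in (('s',p),('t',q)):
  W=cloud(P); X,Y,Z=W[...,0],W[...,1],W[...,2]
  for i,(x,y,w) in C.items():
    m=(Z>.032)&(Z<.064)&(abs(X-x-.028)<.045)&(abs(Y-y+.003)<.06)
    r=cv2.minAreaRect(W[m][:,:2].astype(np.float32)); print(n,i,m.sum(),[np.round(a,4) for a in r],np.percentile(Z[m],[50,95]).round(4))
"
```

```text
pos [ 0.44446482 -0.1046549   0.09425266] 27.1
s 1 530 [array([0.5241, 0.1249]), array([0.0949, 0.0369]), np.float64(82.8974)] [0.0519 0.0572]
s 2 574 [array([0.5179, 0.004 ]), array([0.0932, 0.036 ]), np.float64(82.5952)] [0.0519 0.0572]
s 3 690 [array([ 0.5348, -0.111 ]), array([0.095 , 0.0381]), np.float64(86.1326)] [0.052  0.0572]
t 1 405 [array([0.5265, 0.1248]), array([0.0923, 0.037 ]), np.float64(83.2596)] [0.0528 0.0586]
t 2 346 [array([0.52 , 0.004]), array([0.0923, 0.0365]), np.float64(84.5105)] [0.0525 0.0582]
t 3 38 [array([ 0.5384, -0.0703]), array([0.0093, 0.0315]), np.float64(81.8484)] [0.0526 0.0565]
```

View pics/d.png

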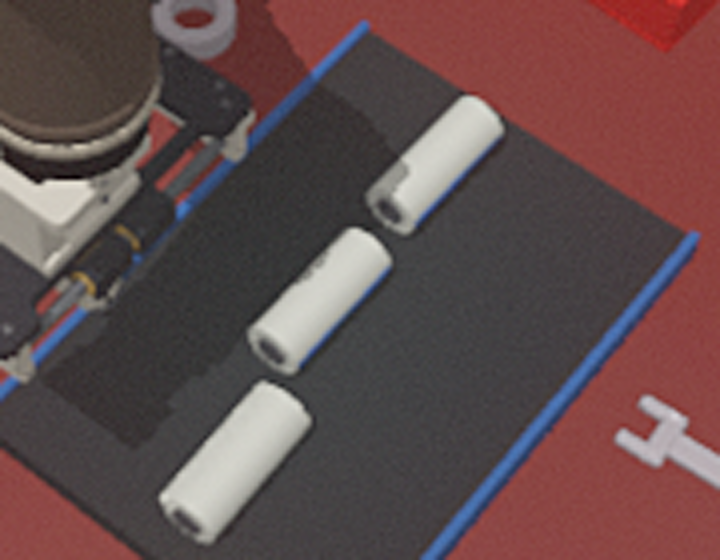

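Crop: rollers 1 and 2 have their stripes on the far side, at (470,170) and (345,310). Roller 3's stripe is out of sight: it ran on after release and moved 54 mm instead of 28. I'll roll it back the same gentle way until the stripe is on the far side, and the returning rise should tell me where that is.

```bash
cat >> h.py <<'E'
C[4]=(0.5357,-0.1112,-4.2)
E
python3 -c "
from h import *
at9(4,.010,.0225)"
```

```text
t 27.1 pos [ 0.4445 -0.1047  0.0943] F [ 0.39 -0.35  0.08] w 0.006 j [ 0.07  0.28  0.05  2.09 -0.02  0.78  1.63]
row [0.5, 101.8, 71.3] [-0.004, -0.001, -0.004]
```

Request:
play_rows:
  motion:
    - [-1, 0, 30, 10, -0.004, 0, 0]
    - [-1, 0, 65, 25, -0.004, 0, 0]
    - [-1, 0.5, 95, 40, -0.004, 0, -0.004]
    - [-1, 0.5, 101.8, 55, -0.004, 0, -0.004]
    - [-1, 0.5, 101.8, 64, -0.004, 0, -0.004]
    - [-1, 0.5, 101.8, 69, -0.004, 0, -0.004]
    - [-1, 0.5, 101.8, 71, -0.004, 0, -0.004]
    - [-1, 0.5, 101.8, 71, -0.004, 0, -0.004]
    - [-1, 0.5, 101.8, 71, -0.004, 0, -0.004]

```text
clock: 28.0
position: [0.5457, -0.112, 0.0235]
ee_rot: [-2.301, -2.139, -0.001]
force: [-0.3, -0.7, 0.6]
width: 0.006
```

```bash
python3 -c "
from h import *
at9(4,.010,.0195)"
```

```text
t 28.0 pos [ 0.5457 -0.112   0.0235] F [-0.35 -0.74  0.57] w 0.006 j [ 0.07  0.52  0.05  1.92 -0.04  0.71  1.64]
row [0.0, 0.0, 4.0] [0.001, -0.001, 0.0]
```

Request:
play_rows:
  motion:
    - [-1, 0, 0, 1.5, 0, 0, 0]
    - [-1, 0, 0, 3, 0, 0, 0]
    - [-1, 0, 0, 4, 0, 0, 0]
    - [-1, 0, 0, 4, 0, 0, 0]

```text
clock: 28.4
position: [0.5456, -0.1119, 0.0195]
ee_rot: [-2.301, -2.139, -0.001]
force: [-0.4, -0.7, 0.7]
width: 0.008
```

Request:
play_rows:
  motion:
    - [-1, 0, 0, 0.4, 0, 0, 0]
    - [-1, 0, 0, 0.7, 0, 0, 0]
    - [-1, 0, 0, 0.7, 0, 0, 0]

```text
clock: 28.7
position: [0.5458, -0.112, 0.0189]
ee_rot: [2.301, 2.139, 0.002]
force: [0.5, 0.3, 1.8]
width: 0.002
```

Request:
play_rows:
  motion:
    - [-1, 0, 0, 0.3, 0, 0, 0]
    - [-1, 0, 0, 0.3, 0, 0, 0]

```text
clock: 28.9
position: [0.5461, -0.112, 0.0188]
ee_rot: [2.301, 2.139, 0.002]
force: [0.9, 0.1, 4.3]
width: 0.003
```

Request:
play_rows:
  motion:
    - [-1, 0, 0, 0.3, 0, 0, 0]
    - [-1, 0, 0, 0.3, 0, 0, 0]

```text
clock: 29.1
position: [0.5465, -0.112, 0.0187]
ee_rot: [2.3, 2.138, 0.003]
force: [1.0, -0.8, 3.3]
width: 0.003
```

Request:
play_rows:
  motion:
    - [-1, 0, -1.2, 0.3, 0, 0, 0]
    - [-1, 0, -2.4, 0.3, 0, 0, 0]
    - [-1, 0, -3.6, 0.3, 0, 0, 0]

```text
clock: 29.4
position: [0.5433, -0.1118, 0.0187]
ee_rot: [2.3, 2.138, 0.004]
force: [-0.0, 0.4, 6.3]
width: 0.005
```

Request:
play_rows:
  motion:
    - [-1, 0, -1.2, 0.25, 0, 0, 0]
    - [-1, 0, -2.4, 0.25, 0, 0, 0]
    - [-1, 0, -3.6, 0.25, 0, 0, 0]

```text
clock: 29.7
position: [0.54, -0.1116, 0.0188]
ee_rot: [2.299, 2.137, 0.005]
force: [-0.7, 0.1, 4.8]
width: 0.0
```

Request:
play_rows:
  motion:
    - [-1, 0, -1.2, 0.25, 0, 0, 0]
    - [-1, 0, -2.4, 0.25, 0, 0, 0]
    - [-1, 0, -3.6, 0.25, 0, 0, 0]

```text
clock: 30.0
position: [0.5367, -0.1113, 0.0188]
ee_rot: [2.299, 2.137, 0.006]
force: [0.2, 0.1, 4.6]
width: 0.006
```

Request:
play_rows:
  motion:
    - [-1, 0, -1.2, 0.25, 0, 0, 0]
    - [-1, 0, -2.4, 0.25, 0, 0, 0]
    - [-1, 0, -3.6, 0.25, 0, 0, 0]

```text
clock: 30.3
position: [0.5334, -0.1111, 0.0188]
ee_rot: [2.298, 2.137, 0.006]
force: [0.1, -0.2, 5.4]
width: 0.006
```

Request:
play_rows:
  motion:
    - [-1, 0, -1.2, 0.25, 0, 0, 0]
    - [-1, 0, -2.4, 0.25, 0, 0, 0]
    - [-1, 0, -3.6, 0.25, 0, 0, 0]

```text
clock: 30.6
position: [0.5301, -0.1109, 0.0188]
ee_rot: [2.298, 2.136, 0.007]
force: [-0.2, -0.1, 5.7]
width: -0.002
```

Request:
play_rows:
  motion:
    - [-1, 0, -1.2, 0.25, 0, 0, 0]
    - [-1, 0, -2.4, 0.25, 0, 0, 0]
    - [-1, 0, -3.6, 0.25, 0, 0, 0]

```text
clock: 30.9
position: [0.5268, -0.1106, 0.0187]
ee_rot: [2.298, 2.136, 0.008]
force: [0.2, 1.4, 5.4]
width: 0.005
```

Request:
play_rows:
  motion:
    - [-1, 0, -1.2, 0.25, 0, 0, 0]
    - [-1, 0, -2.4, 0.25, 0, 0, 0]
    - [-1, 0, -3.6, 0.25, 0, 0, 0]

```text
clock: 31.2
position: [0.5235, -0.1104, 0.0187]
ee_rot: [2.297, 2.136, 0.009]
force: [0.0, 0.2, 5.7]
width: 0.001
```

Request:
play_rows:
  motion:
    - [-1, 0, -1.2, 0.25, 0, 0, 0]
    - [-1, 0, -2.4, 0.25, 0, 0, 0]
    - [-1, 0, -3.6, 0.25, 0, 0, 0]

```text
clock: 31.5
position: [0.5203, -0.1102, 0.0187]
ee_rot: [2.297, 2.135, 0.009]
force: [-0.7, -0.0, 5.0]
width: 0.007
```

Request:
play_rows:
  motion:
    - [-1, 0, -1.2, 0.25, 0, 0, 0]
    - [-1, 0, -2.4, 0.25, 0, 0, 0]

```text
clock: 31.7
position: [0.5182, -0.11, 0.0187]
ee_rot: [2.296, 2.135, 0.01]
force: [0.0, 0.2, 5.8]
width: 0.004
```

Request:
play_rows:
  motion:
    - [-1, 0, -1.2, 0.25, 0, 0, 0]
    - [-1, 0, -2.4, 0.25, 0, 0, 0]

```text
clock: 31.9
position: [0.5162, -0.1099, 0.0187]
ee_rot: [2.296, 2.134, 0.011]
force: [-0.0, 1.1, 5.1]
width: 0.003
```

Request:
play_rows:
  motion:
    - [-1, 0, -1.2, 0.25, 0, 0, 0]
    - [-1, 0, -2.4, 0.25, 0, 0, 0]

```text
clock: 32.1
position: [0.5141, -0.1097, 0.0187]
ee_rot: [2.295, 2.134, 0.012]
force: [0.0, -0.0, 5.3]
width: 0.006
```

Request:
play_rows:
  motion:
    - [-1, 0, -1.2, 0.25, -0.001, 0, 0]
    - [-1, 0, -2.4, 0.25, -0.001, 0, 0]

```text
clock: 32.3
position: [0.512, -0.1096, 0.0186]
ee_rot: [2.294, 2.133, 0.014]
force: [0.2, -0.3, 4.8]
width: 0.006
```

Request:
play_rows:
  motion:
    - [-1, 0, -1.2, 0.25, -0.001, 0, 0]
    - [-1, 0, -2.4, 0.25, -0.001, 0, 0]

```text
clock: 32.5
position: [0.5099, -0.1094, 0.0186]
ee_rot: [2.293, 2.132, 0.016]
force: [0.2, -0.7, 5.9]
width: 0.007
```

```bash
cat >> h.py <<'E'
def stripe(i=3,dy=.055):
    p=arm.get_image('scene'); W=cloud(p); hsv=cv2.cvtColor(p['img'],cv2.COLOR_BGR2HSV)
    x,y,w=C[i]; X,Y,Z=W[...,0],W[...,1],W[...,2]
    m=(abs(X-x-.03)<.055)&(abs(Y-y)<dy)
    b=m&(hsv[...,0]>100)&(hsv[...,0]<130)&(hsv[...,1]>100)&(hsv[...,2]>60)
    P=W[b]; n=b.sum(); print("stripe px",n, P.mean(0).round(4) if n else None)
    r=m&(Z>.032)&(Z<.064)&(hsv[...,1]<90); q=W[r]
    # axis fit: cylinder radius 18 in frame of roller
    c,s=np.cos(np.radians(w)),np.sin(np.radians(w)); u=(q[:,0]-x)*c+(q[:,1]-y)*s
    print("u range",np.percentile(u,[1,50,99]).round(4),"n",r.sum())
    if n: print("stripe u",((P[:,0]-x)*c+(P[:,1]-y)*s).mean().round(4))
    return p
E
python3 -c "
from h import *
stripe(3);stripe(2);stripe(1)"
```

```text
stripe px 0 None
u range [0.0296 0.0452 0.0534] n 432
stripe px 29 [0.5318 0.0106 0.0193]
u range [0.0163 0.038  0.0451] n 332
stripe u 0.0408
stripe px 27 [0.537  0.1227 0.0194]
u range [0.0092 0.0308 0.0447] n 537
stripe u 0.0404
```

Request:
play_rows:
  motion:
    - [-1, 0, -1.1, 0.25, 0.002, 0, 0]
    - [-1, 0, -2.2, 0.25, 0.002, 0, 0]

```text
clock: 32.85
position: [0.5079, -0.1093, 0.0185]
ee_rot: [2.294, 2.133, 0.014]
force: [-0.2, 0.5, 4.6]
width: 0.005
```

Request:
play_rows:
  motion:
    - [-1, 0, -1.1, 0.22, 0.002, 0, 0]
    - [-1, 0, -2.2, 0.22, 0.002, 0, 0]

```text
clock: 33.05
position: [0.506, -0.1092, 0.0184]
ee_rot: [2.295, 2.134, 0.013]
force: [0.5, 0.8, 4.7]
width: 0.008
```

Request:
play_rows:
  motion:
    - [-1, 0, -1.1, 0.22, 0.002, 0, 0]
    - [-1, 0, -2.2, 0.22, 0.002, 0, 0]

```text
clock: 33.25
position: [0.504, -0.109, 0.0183]
ee_rot: [2.296, 2.134, 0.011]
force: [-0.5, 0.4, 5.0]
width: 0.001
```

```bash
python3 -c "
from h import *
stripe(3)"
```

```text
stripe px 1 [ 0.5319 -0.0714  0.3218]
u range [0.0238 0.0414 0.0507] n 479
stripe u 0.0471
```

Request:
play_rows:
  motion:
    - [-1, 0, -1.1, 0.25, 0.002, 0, 0]
    - [-1, 0, -2.2, 0.25, 0.002, 0, 0]

```text
clock: 33.5
position: [0.5018, -0.1089, 0.0182]
ee_rot: [2.297, 2.135, 0.009]
force: [0.2, -0.2, 5.9]
width: 0.004
```

Request:
play_rows:
  motion:
    - [-1, 0, -1.1, 0.22, 0.002, 0, 0]
    - [-1, 0, -2.2, 0.22, 0.002, 0, 0]

```text
clock: 33.7
position: [0.4998, -0.1087, 0.0181]
ee_rot: [2.298, 2.136, 0.008]
force: [-0.8, 0.2, 5.6]
width: -0.0
```

```bash
python3 -c "
from h import *
stripe(3)"
```

```text
stripe px 8 [ 0.5277 -0.1026  0.0188]
u range [0.0201 0.0385 0.0488] n 514
stripe u 0.0454
```

Request:
play_rows:
  motion:
    - [-1, 0, -1.0, 0.25, 0.002, 0, 0]
    - [-1, 0, -2.0, 0.25, 0.002, 0, 0]

```text
clock: 33.95
position: [0.498, -0.1086, 0.018]
ee_rot: [2.298, 2.137, 0.006]
force: [0.4, 0.4, 5.9]
width: -0.0
```

```bash
python3 -c "
from h import *
p=stripe(3)"
```

```text
stripe px 13 [ 0.5269 -0.0982  0.0427]
u range [0.0174 0.0372 0.0479] n 526
stripe u 0.0442
```

The stripe is back in sight at a grazing angle and the rise is just beginning, so the roller is near 97°. I'll unload very gradually so it doesn't run on.

Request:
play_rows:
  motion:
    - [-1, 0, 0, 0.18, 0, 0, 0]
    - [-1, 0, 0, 0.1, 0, 0, 0]
    - [-1, 0, 0, 0.05, 0, 0, 0]
    - [-1, 0, 0, 0, 0, 0, 0]
    - [-1, 0, 0, -0.1, 0, 0, 0]
    - [-1, 0, 0, -0.2, 0, 0, 0]
    - [-1, 0, 0, -0.3, 0, 0, 0]
    - [-1, 0, 0, -0.5, 0, 0, 0]
    - [-1, 0, 0, -1, 0, 0, 0]
    - [-1, 0, 0, -2, 0, 0, 0]

```text
clock: 35.0
position: [0.4971, -0.1086, 0.0197]
ee_rot: [2.299, 2.137, 0.005]
force: [0.2, 0.1, 0.4]
width: 0.007
```

```bash
python3 -c "
from h import *
p=stripe(3)"
```

```text
stripe px 1 [ 0.5328 -0.1086  0.0211]
u range [0.0201 0.0405 0.0527] n 611
stripe u 0.0509
```

It still crept forward about 4.5 mm. I'll redo the last few millimetres, pressing on the crown this time, and release where the rise just ends.

Request:
play_rows:
  motion:
    - [-1, 0, 0, -4, 0, 0, 0]
    - [-1, 0, 10, -5, 0, 0, 0]
    - [-1, -0.5, 20, -4, 0, 0, 0]
    - [-1, -1, 24.5, -3, 0.005, 0, 0]
    - [-1, -1, 24.5, -1, 0.005, 0, 0]
    - [-1, -1, 24.5, 0, 0.005, 0, 0]
    - [-1, -1, 24.5, 0.6, 0.005, 0, 0]
    - [-1, -1, 24.5, 0.8, 0.005, 0, 0]

```text
clock: 35.85
position: [0.5212, -0.1113, 0.019]
ee_rot: [-2.3, -2.138, 0.001]
force: [-0.4, -0.4, 0.1]
width: 0.006
```

Request:
play_rows:
  motion:
    - [-1, 0, 0, 0.3, 0, 0, 0]
    - [-1, 0, 0, 0.3, 0, 0, 0]

```text
clock: 36.05
position: [0.5213, -0.1114, 0.0189]
ee_rot: [-2.3, -2.138, 0.001]
force: [-0.5, 0.2, 1.4]
width: 0.006
```

Request:
play_rows:
  motion:
    - [-1, 0, 0, 0.3, 0, 0, 0]
    - [-1, 0, 0, 0.3, 0, 0, 0]

```text
clock: 36.25
position: [0.5215, -0.1114, 0.0188]
ee_rot: [-2.301, -2.138, 0.0]
force: [0.2, 0.0, 3.6]
width: 0.005
```

```bash
python3 -c "
from h import *
p=stripe(3)"
```

```text
stripe px 0 None
u range [0.0321 0.0566 0.0635] n 348
```

Request:
play_rows:
  motion:
    - [-1, 0, 0, -1, 0, 0, 0]
    - [-1, 0, 0, -4, 0, 0, 0]
    - [-1, 0, 8, -5, 0, 0, 0]
    - [-1, 0, 16, -3, 0, 0, 0]
    - [-1, 0, 16, -1, 0, 0, 0]
    - [-1, 0, 16, 0, 0, 0, 0]
    - [-1, 0, 16, 0.2, 0, 0, 0]

```text
clock: 37.0
position: [0.5378, -0.1125, 0.0187]
ee_rot: [-2.301, -2.139, -0.0]
force: [-0.9, 0.1, 4.1]
width: 0.005
```

Request:
play_rows:
  motion:
    - [-1, 0, 0, 0.3, 0, 0, 0]
    - [-1, 0, 0, 0.3, 0, 0, 0]

```text
clock: 37.2
position: [0.5382, -0.1125, 0.0187]
ee_rot: [2.301, 2.139, 0.001]
force: [0.0, -0.2, 4.3]
width: 0.005
```

Request:
play_rows:
  motion:
    - [-1, 0, -0.6, 0.3, 0, 0, 0]
    - [-1, 0, -1.2, 0.3, 0, 0, 0]

```text
clock: 37.4
position: [0.5373, -0.1125, 0.0187]
ee_rot: [2.3, 2.138, 0.002]
force: [-0.0, 0.8, 5.7]
width: 0.003
```

```bash
python3 -c "
from h import *
p=stripe(3)"
```

```text
stripe px 0 None
u range [0.0496 0.0612 0.0641] n 65
```

Request:
play_rows:
  motion:
    - [-1, 0, -1.2, 0.27, 0.001, 0, 0]
    - [-1, 0, -2.4, 0.27, 0.001, 0, 0]
    - [-1, 0, -3.6, 0.27, 0.001, 0, 0]

```text
clock: 37.75
position: [0.5339, -0.1122, 0.0187]
ee_rot: [2.301, 2.138, 0.002]
force: [0.3, -0.7, 6.1]
width: 0.006
```

Request:
play_rows:
  motion:
    - [-1, 0, -1.2, 0.27, 0.001, 0, 0]
    - [-1, 0, -2.4, 0.27, 0.001, 0, 0]
    - [-1, 0, -3.6, 0.27, 0.001, 0, 0]

```text
clock: 38.05
position: [0.5306, -0.112, 0.0188]
ee_rot: [2.301, 2.139, 0.002]
force: [-0.4, 0.1, 6.4]
width: 0.001
```

Request:
play_rows:
  motion:
    - [-1, 0, -1.2, 0.27, 0.001, 0, 0]
    - [-1, 0, -2.4, 0.27, 0.001, 0, 0]
    - [-1, 0, -3.6, 0.27, 0.001, 0, 0]

```text
clock: 38.35
position: [0.5272, -0.1118, 0.0188]
ee_rot: [2.301, 2.138, 0.002]
force: [1.0, -0.3, 4.8]
width: 0.004
```

Request:
play_rows:
  motion:
    - [-1, 0, -1.2, 0.27, 0.001, 0, 0]
    - [-1, 0, -2.4, 0.27, 0.001, 0, 0]
    - [-1, 0, -3.6, 0.27, 0.001, 0, 0]

```text
clock: 38.65
position: [0.5239, -0.1115, 0.0188]
ee_rot: [2.301, 2.139, 0.001]
force: [0.3, 1.3, 4.9]
width: 0.003
```

Request:
play_rows:
  motion:
    - [-1, 0, -1.2, 0.27, 0.001, 0, 0]
    - [-1, 0, -2.4, 0.27, 0.001, 0, 0]
    - [-1, 0, -3.6, 0.27, 0.001, 0, 0]

```text
clock: 38.95
position: [0.5205, -0.1113, 0.0187]
ee_rot: [-2.301, -2.139, -0.001]
force: [-0.5, 0.5, 4.9]
width: 0.006
```

Request:
play_rows:
  motion:
    - [-1, 0, -1.2, 0.27, 0.001, 0, 0]
    - [-1, 0, -2.4, 0.27, 0.001, 0, 0]
    - [-1, 0, -3.6, 0.27, 0.001, 0, 0]

```text
clock: 39.25
position: [0.5171, -0.111, 0.0187]
ee_rot: [-2.301, -2.139, -0.001]
force: [-0.4, 0.6, 4.8]
width: 0.003
```

Request:
play_rows:
  motion:
    - [-1, 0, -1.2, 0.25, 0.001, 0, 0]
    - [-1, 0, -2.4, 0.25, 0.001, 0, 0]
    - [-1, 0, -3.6, 0.25, 0.001, 0, 0]

```text
clock: 39.55
position: [0.5138, -0.1108, 0.0188]
ee_rot: [-2.301, -2.138, -0.0]
force: [-0.0, 0.6, 5.5]
width: 0.007
```

Request:
play_rows:
  motion:
    - [-1, 0, -1.2, 0.25, 0.001, 0, 0]
    - [-1, 0, -2.4, 0.25, 0.001, 0, 0]

```text
clock: 39.75
position: [0.5118, -0.1106, 0.0188]
ee_rot: [-2.301, -2.139, -0.001]
force: [0.3, -0.2, 5.8]
width: 0.003
```

```bash
python3 -c "
from h import *
p=stripe(3)"
```

```text
stripe px 4 [ 0.5155 -0.1184  0.0688]
u range [0.0214 0.0447 0.0503] n 307
stripe u 0.0344
```

Request:
play_rows:
  motion:
    - [-1, 0, -1.0, 0.25, 0, 0, 0]
    - [-1, 0, -2.0, 0.25, 0, 0, 0]

```text
clock: 40.0
position: [0.5102, -0.1106, 0.019]
ee_rot: [2.301, 2.138, 0.002]
force: [1.7, -0.1, 6.9]
width: 0.006
```

Request:
play_rows:
  motion:
    - [-1, 0, -0.7, 0.25, 0, 0, 0]
    - [-1, 0, -1.4, 0.25, 0, 0, 0]

```text
clock: 40.2
position: [0.5093, -0.1105, 0.019]
ee_rot: [2.3, 2.138, 0.003]
force: [1.6, 1.1, 7.1]
width: 0.001
```

```bash
python3 -c "
from h import *
p=stripe(3); print(arm.observe()['position'],arm.observe()['force'])"
```

```text
stripe px 7 [ 0.5279 -0.0971  0.0184]
u range [0.0179 0.0428 0.0489] n 340
stripe u 0.0451
[ 0.5091704  -0.11046656  0.01900699] [ 1.06403138e-03 -4.61995263e-01  7.02961337e+00]
```

Request:
play_rows:
  motion:
    - [-1, 0, 0.6, 0.28, 0, 0, 0]
    - [-1, 0, 1.2, 0.3, 0, 0, 0]
    - [-1, 0, 1.7, 0.4, 0, 0, 0]
    - [-1, 0, 1.7, 0.4, 0, 0, 0]
    - [-1, 0, 1.7, 0.4, 0, 0, 0]

```text
clock: 40.75
position: [0.5113, -0.1106, 0.0189]
ee_rot: [2.3, 2.137, 0.004]
force: [2.0, 0.1, 5.6]
width: 0.001
```

Request:
play_rows:
  motion:
    - [-1, 0, 0, 0.2, 0, 0, 0]
    - [-1, 0, 0, 0.1, 0, 0, 0]
    - [-1, 0, 0, 0, 0, 0, 0]
    - [-1, 0, 0, -0.15, 0, 0, 0]
    - [-1, 0, 0, -0.3, 0, 0, 0]
    - [-1, 0, 0, -0.5, 0, 0, 0]
    - [-1, 0, 0, -1, 0, 0, 0]
    - [-1, 0, 0, -3, 0, 0, 0]
    - [-1, 0, 0, -8, 0, 0, 0]
    - [-1, 0, 0, -15, 0, 0, 0]

```text
clock: 41.75
position: [0.5109, -0.1106, 0.0341]
ee_rot: [2.3, 2.138, 0.003]
force: [-0.4, 0.0, -0.6]
width: 0.003
```

```bash
python3 -c "
from h import *
p=stripe(3);p=stripe(3)"
```

```text
stripe px 0 None
u range [0.0273 0.0453 0.0553] n 502
stripe px 0 None
u range [0.0278 0.0456 0.0554] n 503
```

Request:
play_rows:
  motion:
    - [-1, 0, 8, 5, 0, 0, 0]
    - [-1, 0, 13, 11, 0, 0, 0]
    - [-1, 0, 13, 14, 0, 0, 0]
    - [-1, 0, 13, 15.2, 0, 0, 0]
    - [-1, 0, 13, 15.5, 0, 0, 0]

```text
clock: 42.35
position: [0.5246, -0.1116, 0.0191]
ee_rot: [2.299, 2.137, 0.005]
force: [0.3, -0.4, -0.4]
width: 0.005
```

Request:
play_rows:
  motion:
    - [-1, 0, 0, 0.25, 0, 0, 0]
    - [-1, 0, -0.6, 0.3, 0, 0, 0]

```text
clock: 42.55
position: [0.5242, -0.1116, 0.019]
ee_rot: [2.299, 2.137, 0.005]
force: [-0.0, -0.9, 1.3]
width: 0.004
```

Request:
play_rows:
  motion:
    - [-1, 0, -1.2, 0.27, 0, 0, 0]
    - [-1, 0, -2.4, 0.27, 0, 0, 0]

```text
clock: 42.75
position: [0.5218, -0.1115, 0.0189]
ee_rot: [2.299, 2.136, 0.005]
force: [-0.8, -0.0, 2.9]
width: 0.005
```

Request:
play_rows:
  motion:
    - [-1, 0, -1.2, 0.27, 0, 0, 0]
    - [-1, 0, -2.4, 0.27, 0, 0, 0]

```text
clock: 42.95
position: [0.5196, -0.1113, 0.0188]
ee_rot: [2.299, 2.136, 0.006]
force: [0.4, -0.3, 3.2]
width: 0.007
```

Request:
play_rows:
  motion:
    - [-1, 0, -1.2, 0.27, 0, 0, 0]
    - [-1, 0, -2.4, 0.27, 0, 0, 0]

```text
clock: 43.15
position: [0.5174, -0.1112, 0.0187]
ee_rot: [2.298, 2.136, 0.007]
force: [0.6, 0.7, 5.6]
width: 0.007
```

```bash
python3 -c "
from h import *
p=stripe(3)"
```

```text
stripe px 0 None
u range [0.0266 0.0477 0.0519] n 247
```

Request:
play_rows:
  motion:
    - [-1, 0, -0.7, 0.27, 0, 0, 0]
    - [-1, 0, -1.3, 0.27, 0, 0, 0]
    - [-1, 0, -1.3, 0.25, 0, 0, 0]
    - [-1, 0, -1.3, 0.2, 0, 0, 0]

```text
clock: 43.6
position: [0.5162, -0.1111, 0.0188]
ee_rot: [2.298, 2.136, 0.007]
force: [0.7, -0.1, 4.6]
width: 0.004
```

Request:
play_rows:
  motion:
    - [-1, 0, 0, 0.15, 0, 0, 0]
    - [-1, 0, 0, 0.05, 0, 0, 0]
    - [-1, 0, 0, -0.1, 0, 0, 0]
    - [-1, 0, 0, -0.25, 0, 0, 0]
    - [-1, 0, 0, -0.5, 0, 0, 0]
    - [-1, 0, 0, -2, 0, 0, 0]
    - [-1, 0, 0, -10, 0, 0, 0]
    - [-1, 0, 0, -30, 0, 0, 0]
    - [-1, 0, 0, -50, 0, 0, 0]
    - [-1, 0, 0, -60, 0, 0, 0]

```text
clock: 44.6
position: [0.5165, -0.1113, 0.0807]
ee_rot: [2.297, 2.134, 0.009]
force: [0.2, 0.2, -0.6]
width: 0.005
```

```bash
python3 -c "
from h import *
p=stripe(3); p=stripe(3)
at(3,.035,.08)"
```

```text
stripe px 0 None
u range [0.0189 0.0395 0.052 ] n 619
stripe px 0 None
u range [0.0186 0.0394 0.0523] n 613
t 44.7 pos [ 0.5168 -0.1112  0.0803] F [ 1.07 -0.33  0.15] w 0.006 j [ 0.07  0.4   0.06  1.95 -0.03  0.79  1.64]
row [0.8, -0.2, 0.3] [0.007, -0.007, 1.576]
```

The lifter now lies still near the far-side position. I estimate the stripe at 105–110°, the nearest place it rests without running on. Next I'll turn the jaws across it and pick it up.

Request:
play_rows:
  motion:
    - [1, 0.8, 0, 0, 0.007, -0.007, 0.15]
    - [1, 0.8, 0, 0, 0.007, -0.007, 0.3]
    - [1, 0.8, 0, 0, 0.007, -0.007, 0.45]
    - [1, 0.8, 0, 0, 0.007, -0.007, 0.6]
    - [1, 0.8, 0, 0, 0.007, -0.007, 0.75]
    - [1, 0.8, 0, 0, 0.007, -0.007, 0.9]
    - [1, 0.8, 0, 0, 0.007, -0.007, 1.05]
    - [1, 0.8, 0, 0, 0.007, -0.007, 1.2]
    - [1, 0.8, 0, 0, 0.007, -0.007, 1.35]
    - [1, 0.8, 0, 0, 0.007, -0.007, 1.5]
  force: 25

```text
clock: 45.7
position: [0.5162, -0.1104, 0.0794]
ee_rot: [3.141, -0.013, -0.002]
force: [0.0, -0.1, -0.5]
width: 0.827
```

Request:
play_rows:
  motion:
    - [1, 0, 0, 0, 0, 0, 0.09]
    - [1, 0, 0, 0, 0, 0, 0.09]

```text
clock: 45.9
position: [0.5155, -0.1102, 0.0784]
ee_rot: [3.137, -0.157, -0.005]
force: [0.0, 1.1, -0.8]
width: 0.979
```

```bash
python3 -c "
from h import *
p=stripe(3); at(3,.035,-.011)
s=arm.observe(); T=R.from_rotvec(s['ee_rot']); W=cloud(p)
L=T.inv().apply((W-s['position']).reshape(-1,3)).reshape(W.shape)*1000
m=(abs(L[...,0])>43)&(abs(L[...,0])<68)&(L[...,1]>4)&(L[...,1]<13)
print('tips z',[ (z,int(((abs(L[...,2]-z)<2)&m&(L[...,0]>0)).sum()),int(((abs(L[...,2]-z)<2)&m&(L[...,0]<0)).sum())) for z in range(-20,-60,-4)])
cv2.imwrite('pics/e.png',cv2.resize(p['img'][130:290,200:380],None,fx=4,fy=3.7,interpolation=2))"
```

```text
stripe px 7 [ 0.5287 -0.1036  0.1469]
u range [0.0176 0.0377 0.0522] n 469
stripe u 0.0465
t 45.95 pos [ 0.5157 -0.1102  0.0786] F [ 0.35 -0.97 -0.4 ] w 0.994 j [-0.24  0.43  0.47  1.97 -0.26  0.81  0.28]
row [1.3, 0.0, 89.6] [0.001, 0.003, -0.018]
tips z [(-20, 0, 0), (-24, 0, 0), (-28, 0, 0), (-32, 0, 0), (-36, 0, 0), (-40, 1, 5), (-44, 0, 3), (-48, 0, 8), (-52, 0, 9), (-56, 0, 4)]
```

View pics/e.png

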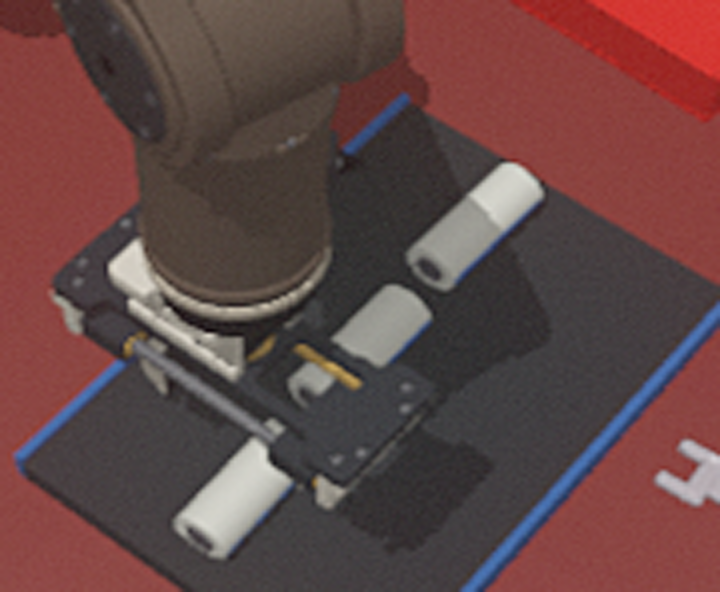

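Crop: the open gripper is over the right roller, with a thin blue stripe edge showing on its far side near (260,515). Rollers 1 and 2 are unchanged. I'll descend and grip.

Request:
play_rows:
  motion:
    - [1, 1.3, 0, 20, 0, 0.003, -0.018]
    - [1, 1.3, 0, 45, 0, 0.003, -0.018]
    - [1, 1.3, 0, 65, 0, 0.003, -0.018]
    - [1, 1.3, 0, 80, 0, 0.003, -0.018]
    - [1, 1.3, 0, 86, 0, 0.003, -0.018]
    - [1, 1.3, 0, 88.5, 0, 0.003, -0.018]
    - [1, 1.3, 0, 89, 0, 0.003, -0.018]
    - [1, 1.3, 0, 89, 0, 0.003, -0.018]

```text
clock: 46.75
position: [0.5171, -0.1105, -0.0099]
ee_rot: [3.138, -0.122, 0.002]
force: [-0.3, -0.7, 0.6]
width: 1.001
```

Request:
play_rows:
  motion:
    - [-1, 0, 0, 0, 0, 0, 0]
    - [-1, 0, 0, 0, 0, 0, 0]
    - [-1, 0, 0, 0, 0, 0, 0]
    - [-1, 0, 0, 0, 0, 0, 0]
    - [-1, 0, 0, 0, 0, 0, 0]
    - [-1, 0, 0, 0, 0, 0, 0]
    - [-1, 0, 0, 0, 0, 0, 0]
    - [-1, 0, 0, 0, 0, 0, 0]
    - [-1, 0, 0, 0, 0, 0, 0]
    - [-1, 0, 0, 0, 0, 0, 0]
  force: 25

```text
clock: 47.75
position: [0.5171, -0.1105, -0.0099]
ee_rot: [3.138, -0.122, 0.002]
force: [-1.0, 0.7, 0.1]
width: 0.388
```

Request:
play_rows:
  motion:
    - [-1, 0, 0, -10, 0, 0, 0]
    - [-1, 0, 0, -30, 0, 0, 0]
    - [-1, 0, 0, -60, 0, 0, 0]
    - [-1, 0, 0, -90, 0, 0, 0]
    - [-1, 0, 0, -100, 0, 0, 0]
    - [-1, 0, 0, -100, 0, 0, 0]

```text
clock: 48.35
position: [0.518, -0.1104, 0.0915]
ee_rot: [3.139, -0.121, 0.007]
force: [-0.5, -0.4, -2.2]
width: 0.393
```

```bash
python3 -c "
from h import *
row(.528,.404,.09,-7)
row(.528,.404,-.021,-7)"
```

```text
t 48.35 pos [ 0.518  -0.1104  0.0915] F [-0.47 -0.38 -2.19] w 0.393 j [-0.25  0.41  0.48  1.96 -0.25  0.83  0.29]
row [-29.8, -513.7, 1.1] [0.0, -0.004, 0.045]
t 48.35 pos [ 0.518  -0.1104  0.0915] F [-0.47 -0.38 -2.19] w 0.393 j [-0.25  0.41  0.48  1.96 -0.25  0.83  0.29]
row [-30.3, -513.7, 112.1] [0.0, -0.004, 0.045]
```

Request:
play_rows:
  motion:
    - [-1, -2, -30, -5, 0, 0, 0]
    - [-1, -4, -70, -5, 0, 0, 0]
    - [-1, -7, -115, -5, 0, 0, 0]
    - [-1, -9, -160, -5, 0, 0, 0.01]
    - [-1, -12, -205, -5, 0, 0, 0.02]
    - [-1, -15, -250, -5, 0, 0, 0.02]
    - [-1, -17, -295, -5, 0, 0, 0.03]
    - [-1, -20, -340, -5, 0, 0, 0.03]
    - [-1, -22, -385, -5, 0, 0, 0.04]
    - [-1, -25, -430, -5, 0, 0, 0.045]

```text
clock: 49.35
position: [0.5251, 0.3216, 0.0942]
ee_rot: [3.133, -0.192, 0.003]
force: [1.4, -0.8, -2.5]
width: 0.39
```

```bash
python3 -c "
from h import *
row(.528,.404,.05,-7)"
```

```text
t 49.35 pos [0.5251 0.3216 0.0942] F [ 1.39 -0.77 -2.47] w 0.39 j [-0.93  0.53  0.43  1.73 -0.26  0.93 -0.52]
row [-7.3, -82.3, 44.1] [0.002, -0.002, -0.0]
```

Request:
play_rows:
  motion:
    - [-1, -3, -35, 0, 0, 0, 0]
    - [-1, -7, -70, 0, 0, 0, 0]
    - [-1, -7.3, -82.3, 5, 0, 0, 0]
    - [-1, -7.3, -82.3, 20, 0, 0, 0]
    - [-1, -7.3, -82.3, 45, 0, 0, 0]
    - [-1, -7.3, -82.3, 70, 0, 0, 0]
    - [-1, -7.3, -82.3, 92, 0, 0, 0]
    - [-1, -7.3, -82.3, 106, 0, 0, 0]
    - [-1, -7.3, -82.3, 112, 0, 0, 0]
    - [-1, -7.3, -82.3, 112, 0, 0, 0]

```text
clock: 50.35
position: [0.5279, 0.4025, -0.019]
ee_rot: [3.132, -0.194, 0.002]
force: [-0.0, 0.2, -1.8]
width: 0.394
```

```bash
python3 -c "
from h import *
row(.528,.404,-.022,-7)
p=arm.get_image('scene'); cv2.imwrite('pics/f.png',cv2.resize(p['img'][50:200,290:460],None,fx=4,fy=4,interpolation=2))"
```

```text
t 50.35 pos [ 0.5279  0.4025 -0.019 ] F [-0.04  0.23 -1.78] w 0.394 j [-0.97  0.73  0.37  1.68 -0.34  0.79 -0.57]
row [-0.1, -1.6, 3.0] [0.004, -0.001, -0.001]
```

View pics/f.png

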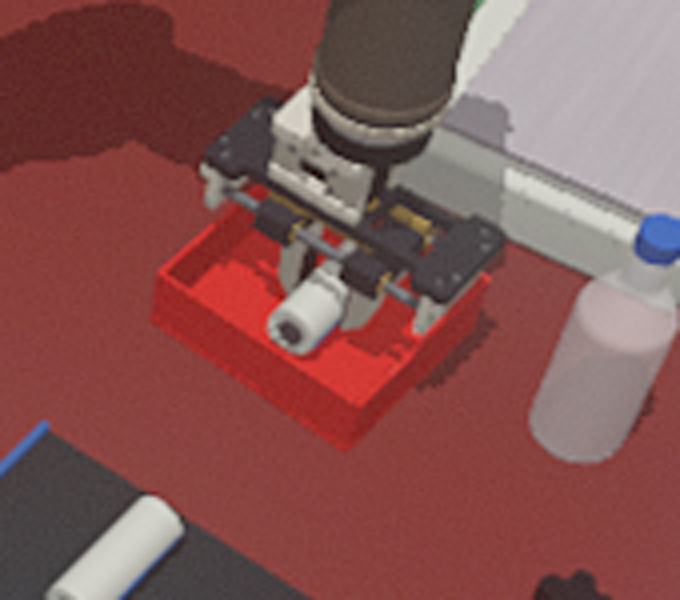

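Crop: the roller at (310,320) is inside the bin, just above its floor, and the gripper is clear of the walls and the bottle. I'll lower 2 mm, open halfway and withdraw.

Request:
play_rows:
  motion:
    - [-1, 0, -1, 2, 0, 0, 0]
    - [-1, 0, -1, 3, 0, 0, 0]
    - [-0.1, 0, -1, 3, 0, 0, 0]
    - [0.1, 0, -1, 3, 0, 0, 0]
    - [0.1, 0, -1, 3, 0, 0, 0]
    - [0.1, 0, -1, 3, 0, 0, 0]
    - [0.1, 0, -1, 3, 0, 0, 0]
    - [0.1, 0, -1, 3, 0, 0, 0]

```text
clock: 51.2
position: [0.5287, 0.4042, -0.0209]
ee_rot: [3.133, -0.194, 0.004]
force: [-0.3, -0.4, -0.0]
width: 0.551
```

Request:
play_rows:
  motion:
    - [0.1, 0, 0, -5, 0, 0, 0]
    - [0.1, 0, 0, -20, 0, 0, 0]
    - [0.1, 0, 0, -50, 0, 0, 0]
    - [0.1, 0, 0, -80, 0, 0, 0]
    - [0.1, 0, 0, -110, 0, 0, 0]
    - [0.1, 0, 0, -130, 0, 0, 0]
    - [0.1, -40, 0, -140, 0, 0, 0]
    - [0.1, -80, 0, -140, 0, 0, 0]
    - [0.1, -120, 0, -140, 0, 0, 0]
    - [0.1, -150, 0, -140, 0, 0, 0]

```text
clock: 52.2
position: [0.3771, 0.4236, 0.12]
ee_rot: [3.135, -0.192, 0.003]
force: [0.4, 0.4, 0.4]
width: 0.547
```

```bash
python3 -c "
from h import *
p=arm.get_image('scene'); cv2.imwrite('pics/g.png',cv2.resize(p['img'],None,fx=1.42,fy=1.42,interpolation=2)); print(arm.observe()['clock'],arm.observe()['position'],arm.observe()['force'])
W=cloud(p);X,Y,Z=W[...,0],W[...,1],W[...,2]
m=(abs(X-.528)<.08)&(abs(Y-.404)<.07)&(Z>.012)&(Z<.046)&(p['img'].min(-1)>100); print(m.sum(),np.median(W[m],0) if m.sum() else '')"
```

```text
52.25 [0.37195811 0.4248954  0.11955024] [-5.48452835  0.1525848  -0.26205834]
394 [0.53260012 0.3988502  0.03602779]
```

View pics/g.png

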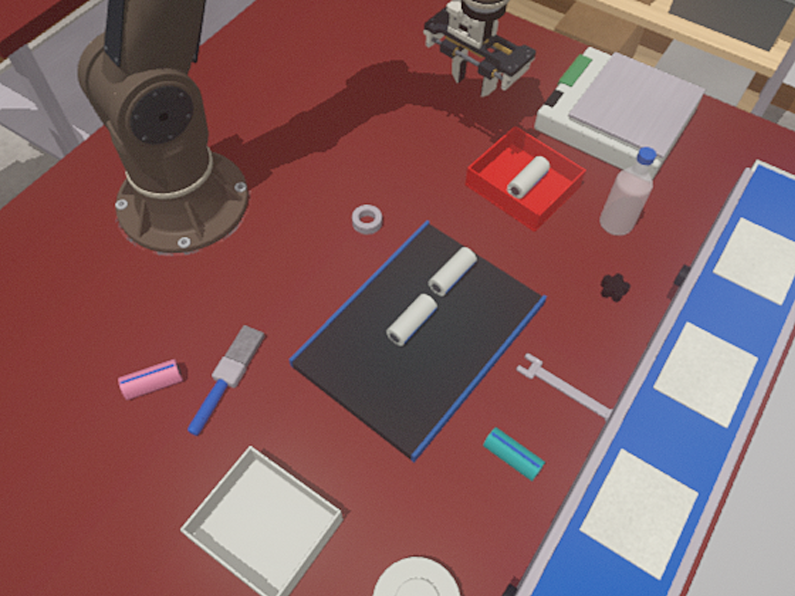

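The final view shows the lifter in the red bin at (528,178) and the two true rollers on the plate at (412,320) and (453,271). Everything else looks as it was. I'm handing in.

```bash
python3 -c "
from h import *
print(arm.sign_off())"
```

```text
the job is handed in; nothing more can be done
None
```

The job is handed in. All three rollers were rolled away from the robot, the lifting one is in the red bin, and the two true ones are on the plate. **One part fell short:** I could not leave the lifting roller exactly at its quarter turn before binning it.

- **True rollers (left and middle, seen from the robot):** their tops stayed level within about 0.1 mm while rolled. Each travelled about 28–29 mm, and the pictures show their stripes on the far side.
- **Lifting roller (right):** its top rose about 2.8 mm, most at about 1 rad, then sank.
- **Running on:** when I let go at the quarter turn, the lifting roller ran on by itself to about 54 mm of travel. I rolled it back under the same light pressure, and it crept forward again on two more releases. It finally stayed put with its stripe about 15–20° past the far side (estimated from the pictures). I put it in the bin from there.
- **Force:** readings were mostly 4.5–10 N while rolling and peaked at 10.1 N. A few dipped to about 3 N, and it was only read at the end of each short move.
- **Fingertips:** the real fingertips sit about 37 mm above the reported tool point, so I found contact heights by touch.
- **Final check:** the last picture, at 52 s, shows the lifter in the bin and nothing else visibly moved. The gripper was clear and still coming to rest.

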